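# Fit and tighten the band clamp on the pump head

## Task

The loose steel band clamp has to hold the slotted barbed stub on the pump head. Slide the clamp, key upward, down over the barb until it sits fully and flat on the pump head's top, then turn its upright key clockwise (seen from above) by feel until the band is snug: its tongue pressing on the stub with about 15 N, neither loose nor overtightened. Let go, and leave the beaker, timer, dish and screwdriver where they are.

Things in the scene. Friction and masses are not known exactly. Their poses are not given: they have to be found in the camera images.
- clamp: Loose steel band clamp, about 210 g, lying flat, key up. Origin: band's centre, underside; z up, +x to the housing and key. Band: ring 16 mm high, bore 38.4 mm, with flat grip ears on its +y and -y sides, 26 mm long (x), 16 mm high, 52 mm over their outer faces. Gear housing 28 x 26 x 16 mm, centred 49 mm along +x; key top 58 mm above the underside.
- clamp_center (a point): Centre of the clamp's band, half-way up (8 mm above its underside); axes as the clamp. Hold the clamp here, fingers on the two ears.
- key_grip (a point): Centre of the upright key's blade, 50 mm along the clamp's +x, 47 mm above its underside: 8 mm thick (this point's x), 24 wide (y), 22 high; turns with the key. Clockwise from above tightens, 6 mm of tongue per rad; it does not slip back. Turning takes 0.19 N m, plus 0.006 N m per N of tongue pressure. Snug comes at 0.9 to 2.8 rad, differently each time.
- tongue_way (a point): Fixed point of the band, 19 mm along the clamp's +x from clamp_center, where the sprung steel tongue (12 mm wide, round nose) comes through. Nose at first 14.6 to 25 mm from the band's centre (not measured); it gives 1 mm per 5 N and, when far in, drags over the barb. Final tongue pressure on the stub 10 to 20 N, the band's far side bearing on the stub too; over 30 N is overtightened.
- port: Pump outlet block, fixed: a round pump head with a flat grey top, 132 mm diameter, 34 mm high, and an upright grey barbed stub in the middle; a blanked brass port at its side. Origin: centre of the underside, below the stub's axis; z up. Neck of the stub: 31 mm diameter, up to 52 mm above the table; then the barb, 36 mm diameter at 54 to 55.5 mm; then a cone to a 25 mm wide end at 64 mm.
- port_seat (a point): Point on the stub's axis 42 mm above the table (8 mm above the flat top): the band's centre (clamp_center) is at this height when the clamp is fully down; sideways it may be up to 4 mm off.
- beaker: Bystander: glass beaker, 56 mm wide, 70 mm high; origin under its centre. To be left alone.
- timer: Bystander: bench timer, 70 x 62 x 21 mm; origin under its centre. To be left alone.
- dish: Bystander: petri dish, 90 mm wide, 16 mm high; origin under its centre. To be left alone.
- screwdriver: Bystander: screwdriver, 170 mm long, 27 mm high, lying along its y; origin under its centre. To be left alone.

How it is judged:
On the way:
1. the clamp has passed the barb and sits flat on the pump head (z of clamp_center in the frame of port_seat below 0.003 m and horizontal distance between clamp_center and port_seat below 0.006 m and angle between clamp's own z axis and vertical below 0.08 rad), for 0.2 s.
At the end, for the whole second after the job is handed in: The clamp sits on the flat top of the pump head (within 3 mm of fully down, within 6 mm of the stub's axis, tilted under 0.08 rad), is at rest, and its tongue presses on the stub with 10 to 20 N after the robot has let go (all of step 1 and contact force between tongue_c0 and port between 10 and 20 N and linear speed of clamp below 0.02 m/s); the robot touches nothing.
It fails at once if the tongue is overtightened: it presses on the stub with more than 30 N (contact force between tongue_c0 and port above 30 N).
It fails at once if a bystander (beaker, timer, dish or screwdriver) is moved more than 15 mm (distance of any of beaker, timer, dish, screwdriver from where it was at the start of the episode above 0.015 m).
It also fails if it takes over 72 s, if anything falls off the work surface, if the arm or the gripper's body presses on something with over 40 N, if the wrist force passes 120 N, or if a joint passes its speed limit or range.

## Robot

A 7-joint arm with a two-finger parallel gripper is mounted at the origin on a cart in front of the work surface, level with it; the furniture and walls round the work are solid. World frame = base frame: x ahead of the robot, y to its left, z up, the work surface at z = 0. Lengths are in m, angles in rad, forces in N, time in s.
With the tool pointing down it reaches from about 0.425 to 0.925 m from the base axis. Payload 6.8 kg.
Tool frame: the origin (TCP) lies midway between the tips of the shut fingers; the grasp point (between the pads) lies 19 mm behind it; z points along the fingers, y is the direction in which the jaws open and shut (so a half turn about z gives the same grasp; the last joint's range is limited). The gripper opens to 85 mm and grips with 20 to 120 N. Pads are 22 mm wide; open, the fingers measure 114 mm over their backs; the gripper's body (76 mm by 85 mm) begins 54 mm behind the grasp point. The pads swing forward as they close: fully open they stand 13 mm farther back than shut.
Start: joints at [1.046, 0.477, 0.022, 1.555, -0.011, 1.109, -0.083], TCP at [0.273, -0.617, 0.231] pointing down, gripper open.
Joint ranges: [-2.96, 2.96], [-0.34, 2.1], [-1.41, 1.46], [0.24, 2.44], [-1.37, 4.51], [0.17, 1.92], [-2.96, 2.96]. Speed limits (rad/s): [2.39, 2.39, 3.14, 3.14, 3.14, 3.14, 3.14].

## Interface

Orientations are given as a unit quaternion [w, x, y, z].
In Python, from station import * gives the robot as it stands. The module is installed in compiled form; this text tells all that it offers.
- The arm moves only by the tool jog_arm, never from a script. Its arguments are lists of equal length, an entry for each row: "dp": the shift along the tool's x, y, z in units of 25 mm (1.0 is 25 mm), a list of three; "angular": the turn, a rotation vector about the tool's x, y, z in units of 5 degrees (1.0 is 5 degrees), a list of three; "claw": the finger opening in mm, from 0 to 85.4. A call has exactly 5 rows; each row is the pose to reach, as a shift and turn from the pose commanded when the call began, along the tool's axes at that moment; what a row does not reach only later rows make up. A row lasts 1/10 s, in which the tool goes at most 50 mm and 8.59 degrees, less where a joint would pass 70% of its speed; a pose out of reach is approached as far as the arm can. A call with a gripper value outside its range is refused whole. The fingers move at their own pace and stop on an object; "grip_force" is the grip in N (left out, the last holds). Time passes only in rows, so rows that repeat a pose let the fingers close, or fill a call up. It gives the time, the measured TCP pose, the force and the opening at its end, in the units of the state.
- get_obs(): the state, without advancing time (a new reading comes with each control period).
- read_camera(name): name is "side" or "top"; returns a dict with "pixels" (400x640x3 uint8, blue, green, red), "camera_matrix" (3x3 intrinsics, pixels), "k1" (the pictures are not rectified: a ray, as slopes to the right and down, at radius r is drawn at 1 + k1 r^2 times it, then the intrinsics apply), "rvec" (rotation vector, rad) and "tvec" (3), from world to camera coordinates, as OpenCV has them. Camera axes: x right, y down, z forward; pixel columns grow to the right and rows downward; lengths in m; the calibration is good to about 2 mm. A picture is of the moment at which its call begins. There is no depth.
- hand_in(): hands the job in, once; it reports no verdict.
The state is a dict: "t": time; "q": joint angles; "joint_vel": joint speeds; "joint_torque": joint torques, N m; "eef_pos": TCP position; "tool_rot": TCP orientation; "contact_force": force on the tool from outside, world axes, zero at the start; "torque": the same for the moment, N m; "gripper_width": opening from 0.0 (shut) to 1.0 (fully open).
Only numpy, scipy, OpenCV 4.12 (cv2) and the standard library are available. Lean on these libraries where they do the work, as an engineer would, in place of code of your own. Each camera call takes 0.05 s, during which the arm holds its last target.

## Working session

There is one attempt and no reset: what is moved stays moved. The work goes in short steps, Python scripts to look and compute and a tool call to move; the robot and the scene stay as the last step left them, time stands still between calls to the robot, and variables do not carry over. Pictures are saved under pics/ and viewed, and the job is handed in when it is done.

Besides the shell and the picture viewer there is one more tool, called as a command line: name --argument value ..., lists and objects as JSON in quotes. jog_arm: Moves the arm, as the interface text tells. Its arguments: {"type":"object","properties":{"dp":{"type":"array","items":{"type":"array","items":{"type":"number"}}},"angular":{"type":"array","items":{"type":"array","items":{"type":"number"}}},"claw":{"type":"array","items":{"type":"number"}},"grip_force":{"type":"number"}},"required":["dp","angular","claw"]}

```bash
mkdir -p pics; cat > h.py <<'E'
from station import *
import numpy as np, cv2
def snap(n,f):
    c=read_camera(n); cv2.imwrite('pics/'+f,c['pixels']); np.save('pics/'+n+'.npy',c,allow_pickle=True); return c
def ray(c,u,v):
    K=np.array(c['camera_matrix']);d=np.array([(u-K[0,2])/K[0,0],(v-K[1,2])/K[1,1]])
    s=d.copy()
    for _ in range(20): s=d/(1+c['k1']*(s@s))
    R=cv2.Rodrigues(np.array(c['rvec'],float))[0];t=np.array(c['tvec'],float).ravel()
    return -R.T@t, R.T@np.array([s[0],s[1],1.])
def onz(c,u,v,z):
    o,d=ray(c,u,v); return o+d*(z-o[2])/d[2]
def proj(c,p):
    K=np.array(c['camera_matrix']);R=cv2.Rodrigues(np.array(c['rvec'],float))[0]
    q=R@np.array(p)+np.array(c['tvec'],float).ravel(); s=q[:2]/q[2]; s=s*(1+c['k1']*(s@s))
    return K[0,0]*s[0]+K[0,2],K[1,1]*s[1]+K[1,2]
E
python3 - <<'E'
from h import *
np.set_printoptions(precision=4,suppress=True)
for n in('top','side'):
    c=snap(n,n+'0.png'); print(n,ray(c,320,200),c['k1'],c['camera_matrix'])
print(get_obs())
E
```

```text
top (array([0.4153, 0.029 , 1.2048]), array([ 0.1742, -0.0265, -0.9844])) -0.017937003606807715 [[477.4789   0.     317.0285]
 [  0.     477.4789 203.9864]
 [  0.       0.       1.    ]]
side (array([0.0327, 0.4793, 1.33  ]), array([ 0.376 , -0.3314, -0.8654])) -0.1251675274319869 [[469.339    0.     314.5591]
 [  0.     469.339  197.8543]
 [  0.       0.       1.    ]]
{'t': 0.1, 'q': array([ 1.0459,  0.4777,  0.0224,  1.5563, -0.0115,  1.1093, -0.0831]), 'joint_vel': array([-0.0008, -0.0007,  0.0009, -0.0011,  0.0001,  0.0006,  0.0011]), 'joint_torque': array([  0.0043, -59.776 ,   1.6133, -28.1953,   0.0128,   0.005 ,
        -0.    ]), 'eef_pos': array([ 0.273 , -0.6168,  0.2304]), 'tool_rot': array([-0.0008,  0.9784,  0.2069, -0.0002]), 'contact_force': array([ 0.225 , -1.0105,  0.5702]), 'torque': array([0.031 , 0.015 , 0.0269]), 'gripper_width': 1.004287812657194}
```

View pics/top0.png

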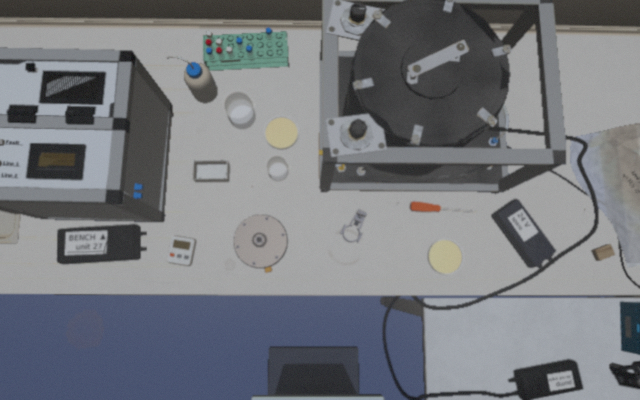

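View pics/side0.png

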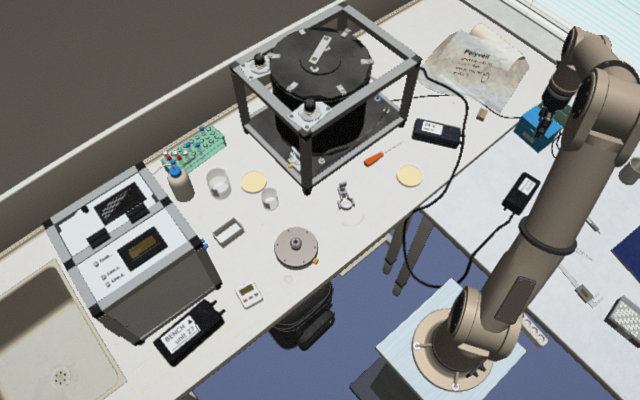

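```bash
python3 - <<'E'
from h import *
np.set_printoptions(precision=4,suppress=True)
t=np.load('pics/top.npy',allow_pickle=True).item();s=np.load('pics/side.npy',allow_pickle=True).item()
a=t['pixels'][195:285,300:400];cv2.imwrite('pics/tc.png',cv2.resize(a,None,fx=7,fy=6.6667,interpolation=cv2.INTER_CUBIC)[:600])
a=s['pixels'][170:225,315:390];cv2.imwrite('pics/sc.png',cv2.resize(a,None,fx=10,fy=10,interpolation=cv2.INTER_CUBIC))
a=t['pixels'][205:275,220:300];cv2.imwrite('pics/tp.png',cv2.resize(a,None,fx=8,fy=8,interpolation=cv2.INTER_CUBIC))
for p in [(260,240,.03),(353,232,.016),(320,190,.0),(320,150,.3),(500,190,0),(425,208,0)]: print(p,onz(t,*p))
E
```

```text
(260, 240, 0.03) [0.5222 0.1446 0.03  ]
(353, 232, 0.016) [ 0.545  -0.0859  0.016 ]
(320, 190, 0.0) [ 0.6547 -0.0034  0.    ]
(320, 150, 0.3) [0.675  0.0049 0.3   ]
(500, 190, 0) [ 0.6587 -0.4716  0.    ]
(425, 208, 0) [ 0.6098 -0.2735  0.    ]
```

View pics/tc.png

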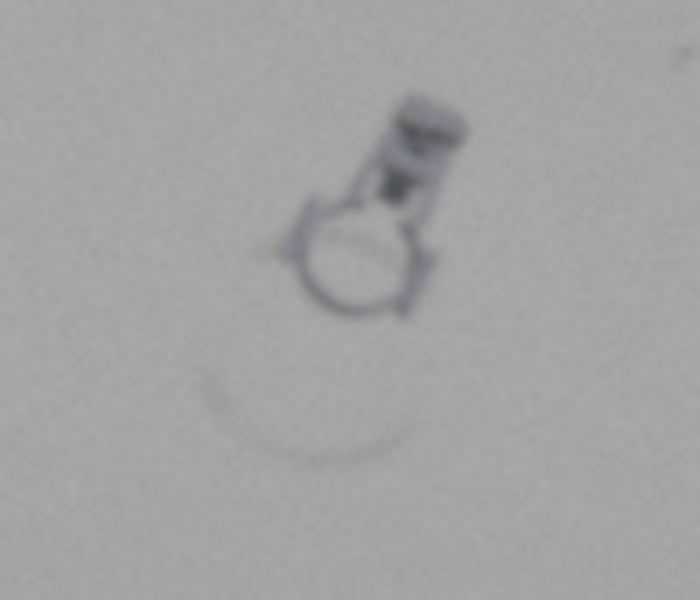

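View pics/sc.png

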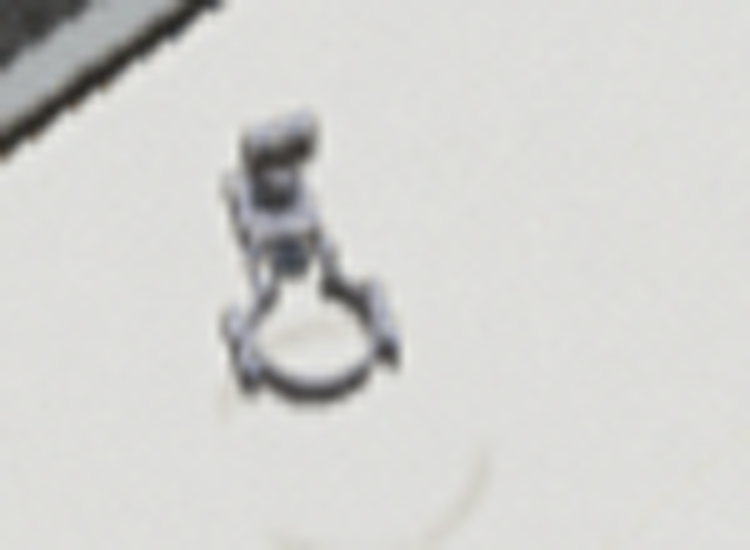

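View pics/tp.png

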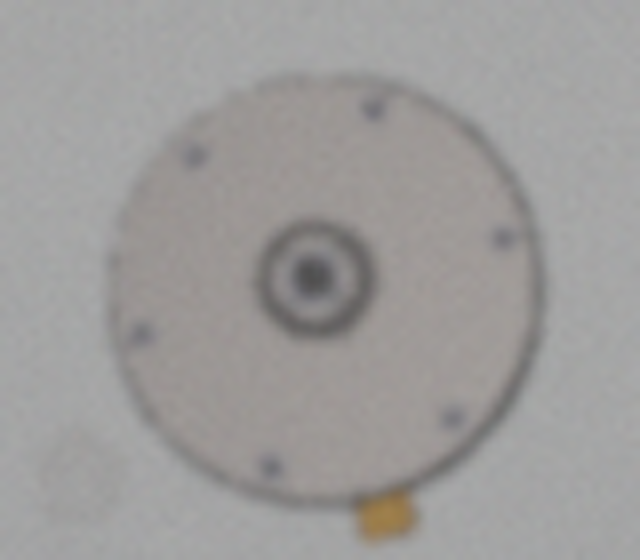

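```bash
python3 - <<'E'
from h import *
np.set_printoptions(precision=4,suppress=True)
t=np.load('pics/top.npy',allow_pickle=True).item();s=np.load('pics/side.npy',allow_pickle=True).item()
def enh(c,x0,y0,w,h,k,f):
    a=c['pixels'][y0:y0+h,x0:x0+w]; a=cv2.resize(a,None,fx=k,fy=k,interpolation=cv2.INTER_CUBIC).astype(float)
    a=np.clip((a-60)*1.5,0,255).astype(np.uint8)
    for i in range(0,w,5): cv2.line(a,(int((i+.5)*k),0),(int((i+.5)*k),6 if i%10 else 14),(0,0,255),1)
    for i in range(0,h,5): cv2.line(a,(0,int((i+.5)*k)),(6 if i%10 else 14,int((i+.5)*k)),(0,0,255),1)
    cv2.imwrite(f,a)
enh(t,335,205,40,44,13,'pics/tc2.png'); enh(s,330,180,32,34,16,'pics/sc2.png')
# port: head top contour by Hough and stub
g=cv2.cvtColor(t['pixels'],cv2.COLOR_BGR2GRAY)
print(g[240,225:297]); print(g[205:275,260])
print(g[236:246,248:272])
E
```

```text
[166 167 165 167 166 166 166 162 153 144 149 148 147 148 151 152 152 150
 152 149 150 151 150 154 149 147 133 115 112 133 137 121  98  85  84  91
 109 132 135 120 102 114 137 149 155 154 155 152 156 153 155 157 158 156
 158 154 157 156 157 156 150 135 127 147 161 167 164 165 166 164 167 168]
[166 167 166 167 166 165 167 167 166 155 150 150 153 155 154 151 151 152
 154 149 155 152 151 152 155 152 148 133 111 124 136 133 115  95  88  91
 103 128 138 129 106 101 129 149 154 155 154 154 153 154 152 155 156 155
 154 154 155 153 157 153 155 147 131 137 157 162 163 164 164 166]
[[151 155 152 148 137 115 108 117 129 132 129 130 133 132 126 114 104 112
  133 149 155 151 152 154]
 [151 151 151 144 127 112 119 127 129 113 105 106 115 127 134 126 110 106
  124 144 154 157 152 155]
 [151 154 150 143 123 113 130 137 124  97  84  90  95 116 134 135 118 103
  118 141 152 153 153 155]
 [152 151 149 139 121 113 131 137 119  92  81  84  88 109 134 141 121 105
  113 137 152 155 154 156]
 [154 149 147 133 115 112 133 137 121  98  85  84  91 109 132 135 120 102
  114 137 149 155 154 155]
 [152 151 150 140 120 108 126 136 130 109  96  99 103 117 127 132 118 103
  117 139 151 154 155 157]
 [152 152 149 143 125 107 115 128 129 125 120 121 128 127 126 116 104 107
  125 148 152 153 155 154]
 [152 151 152 147 131 111 103 112 125 133 138 140 138 132 118 106 101 114
  138 151 154 157 153 155]
 [152 153 154 150 145 127 108 104 108 125 132 134 129 117 105  98 110 129
  145 155 154 153 154 155]
 [154 150 151 152 150 142 127 110 100 104 106 111 106 101  99 105 124 144
  152 155 154 154 153 156]]
```

View pics/tc2.png

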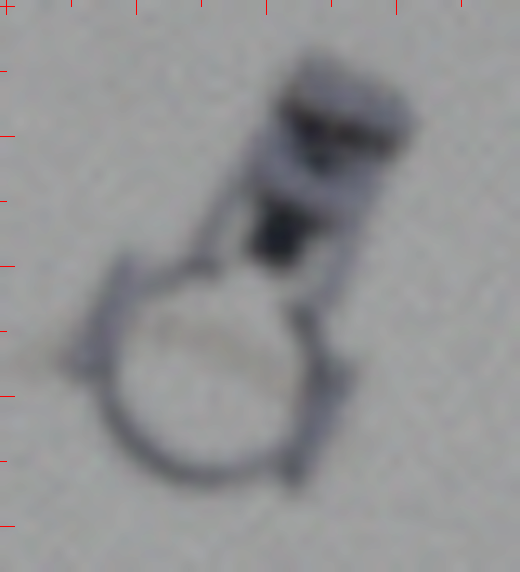

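View pics/sc2.png

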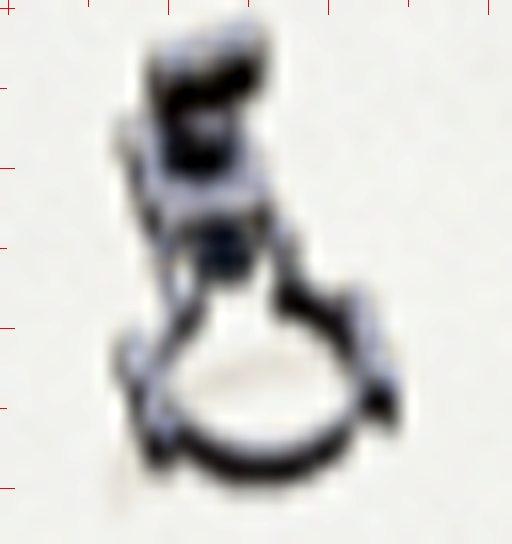

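```bash
python3 - <<'E'
from h import *
np.set_printoptions(precision=4,suppress=True)
t=np.load('pics/top.npy',allow_pickle=True).item();s=np.load('pics/side.npy',allow_pickle=True).item()
T=lambda u,v,z:onz(t,335+u/13-.5,205+v/13-.5,z)
S=lambda u,v,z:onz(s,330+u/16-.5,180+v/16-.5,z)
def yaw(a,b): d=b-a; return np.degrees(np.arctan2(d[1],d[0]))
c=T(211,371,.012);k=T(350,95,.058);l=T(105,312,.012);r=T(318,425,.012)
print('top c',c,'key',k,'yaw key',yaw(c,k),'ears',yaw(r,l)-90, np.linalg.norm(l-r),np.linalg.norm((k-c)[:2]))
# side: ear tops (z=.016): left ear top edge (125,330)-(160,400?); right ear (355,290)-(390,410)
l=S(138,375,.016);r=S(372,345,.016);k=S(208,50,.058)
c=(l+r)/2
print('side c',c,'key',k,'yaw key',yaw(c,k),'ears',yaw(r,l)-90,np.linalg.norm(l-r),np.linalg.norm((k-c)[:2]))
# stub end z=.064 & head top
for z in (.058,.064): print('stub', onz(t,258.7,239.2,z))
# head circle: left 233.3 right 287.3 ; top 213.8 bottom 267.8
print(onz(t,260.2,240.2,.034))
g=cv2.cvtColor(s['pixels'],cv2.COLOR_BGR2GRAY)
a=cv2.resize(s['pixels'][220:275,265:330],None,fx=10,fy=10,interpolation=cv2.INTER_CUBIC);cv2.imwrite('pics/sp.png',a)
E
```

```text
top c [ 0.5428 -0.0806  0.012 ] key [ 0.5899 -0.1028  0.058 ] yaw key -25.263448792429735 ears -27.812022432875658 0.046444490851526174 0.05212288179682169
side c [ 0.5448 -0.0817  0.016 ] key [ 0.5876 -0.1046  0.058 ] yaw key -28.114186619919643 ears -31.929165205311804 0.04799652222599019 0.04852215116803162
stub [0.5216 0.145  0.058 ]
stub [0.521  0.1444 0.064 ]
[0.5214 0.1437 0.034 ]
```

View pics/sp.png

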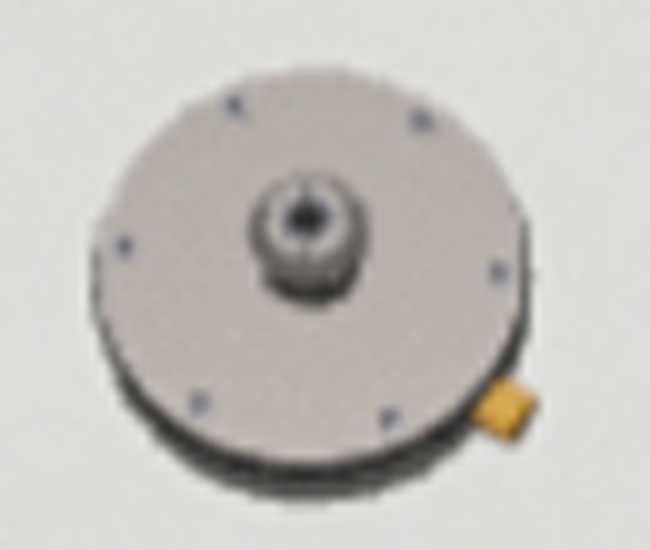

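```bash
python3 - <<'E'
from h import *
np.set_printoptions(precision=4,suppress=True)
s=np.load('pics/side.npy',allow_pickle=True).item()
print(onz(s,295.3,241.2,.064), onz(s,265+31.1-.5,220+26.4-.5,.034))
E
cat > st.py <<'E'
from h import *
from scipy.spatial.transform import Rotation as R
import sys
np.set_printoptions(precision=4,suppress=True)
o=get_obs(); w,x,y,z=o['tool_rot']; r=R.from_quat([x,y,z,w]); m=r.as_matrix()
print('t %.2f'%o['t'],'p',o['eef_pos'],'q',o['q'],'F',o['contact_force'],'M',o['torque'],'w %.1f'%(o['gripper_width']*85.4))
print('xyaw %.2f zaxis'%np.degrees(np.arctan2(m[1,0],m[0,0])),m[:,2])
if len(sys.argv)>4:
    X=np.array([float(a) for a in sys.argv[1:4]]);yaw=np.radians(float(sys.argv[4]))
    g=np.array([[np.cos(yaw),np.sin(yaw),0],[np.sin(yaw),-np.cos(yaw),0],[0,0,-1.]])
    print('dp',m.T@(X-o['eef_pos'])/.025,'ang',(r.inv()*R.from_matrix(g)).as_rotvec(degrees=True)/5)
E
python3 st.py 0.5437 -0.081 0.12 -28; python3 st.py 0.5437 -0.081 0.12 152
```

```text
[0.5227 0.1423 0.064 ] [0.5216 0.1435 0.034 ]
t 0.10 p [ 0.273  -0.6168  0.2304] q [ 1.0459  0.4777  0.0224  1.5563 -0.0115  1.1093 -0.0831] F [ 0.225  -1.0105  0.5702] M [0.031  0.015  0.0269] w 85.8
xyaw 23.88 zaxis [-0.0008  0.0014 -1.    ]
dp [ 18.5763 -15.2058   4.4393] ang [-0.0164  0.01   10.3758]
t 0.10 p [ 0.273  -0.6168  0.2304] q [ 1.0459  0.4777  0.0224  1.5563 -0.0115  1.1093 -0.0831] F [ 0.225  -1.0105  0.5702] M [0.031  0.015  0.0269] w 85.8
xyaw 23.88 zaxis [-0.0008  0.0014 -1.    ]
dp [ 18.5763 -15.2058   4.4393] ang [ -0.012   -0.0197 -25.6242]
```

jog_arm --dp '[[2, -1.6, 0], [4, -3.2, 0], [5.5, -4.5, 0], [7, -5.7, 0], [8.5, -7, 0]]' --angular '[[0, 0, -1.6], [0, 0, -3.2], [0, 0, -4.8], [0, 0, -6.4], [0, 0, -8]]' --claw '[66, 66, 66, 66, 66]' --grip_force 40

```text
t: 0.6
eef_pos: [0.3862, -0.3919, 0.2311]
tool_rot: [-0.0, 0.847, 0.531, -0.0]
contact_force: [0.8, -0.2, -0.4]
gripper_width: 0.77
```

```bash
python3 st.py 0.5437 -0.081 0.12 152
```

```text
t 0.60 p [ 0.3862 -0.3919  0.2311] q [ 0.8525  0.2835 -0.2091  1.845   0.0683  1.0203  0.1656] F [ 0.7644 -0.1968 -0.3638] M [-0.0013 -0.0406  0.0108] w 65.8
xyaw 64.21 zaxis [-0.0003  0.0001 -1.    ]
dp [13.9405  0.2635  4.4434] ang [ -0.0031  -0.0025 -17.5586]
```

jog_arm --dp '[[2, 0, 0], [4, 0, 0.5], [6, 0.1, 1], [8, 0.2, 1.5], [9.5, 0.2, 2]]' --angular '[[0, 0, -1.6], [0, 0, -3.2], [0, 0, -4.8], [0, 0, -6.4], [0, 0, -8]]' --claw '[66, 66, 66, 66, 66]'

```text
t: 1.1
eef_pos: [0.4958, -0.1805, 0.1811]
tool_rot: [0.0, 0.614, 0.789, 0.0]
contact_force: [0.7, -0.5, -0.2]
gripper_width: 0.771
```

```bash
python3 st.py 0.5437 -0.081 0.12 152
```

```text
t 1.10 p [ 0.4958 -0.1805  0.1811] q [ 0.5962  0.3275 -0.4399  1.9345  0.1733  0.9153  0.3199] F [ 0.6766 -0.4655 -0.2398] M [-0.0093  0.0164  0.0045] w 65.8
xyaw 104.27 zaxis [ 0.0009  0.0001 -1.    ]
dp [3.3844 2.8368 2.4446] ang [ 0.0092  0.0052 -9.5464]
```

jog_arm --dp '[[1, 0.8, 0.5], [2, 1.6, 1], [2.8, 2.4, 1.5], [3.4, 2.84, 2], [3.4, 2.84, 2.4]]' --angular '[[0, 0, -1.6], [0, 0, -3.2], [0, 0, -4.8], [0, 0, -6.4], [0, 0, -8]]' --claw '[66, 66, 66, 66, 66]'

```text
t: 1.6
eef_pos: [0.5441, -0.0795, 0.1206]
tool_rot: [-0.0, 0.305, 0.952, 0.001]
contact_force: [0.6, 0.0, -1.1]
gripper_width: 0.771
```

jog_arm --dp '[[0, 0, 0], [0, 0, 0], [0, 0, 0], [0, 0, 0], [0, 0, 0]]' --angular '[[0, 0, -1.5], [0, 0, -1.5], [0, 0, -1.5], [0, 0, -1.5], [0, 0, -1.5]]' --claw '[62, 62, 62, 62, 62]'

```text
t: 2.1
eef_pos: [0.5434, -0.0835, 0.1216]
tool_rot: [0.0, 0.248, 0.969, -0.0]
contact_force: [0.2, -0.3, -0.1]
gripper_width: 0.727
```

```bash
python3 st.py 0.5437 -0.081 0.03 152
python3 - <<'E'
from h import *
for n,(x,y,w,h) in dict(top=(290,150,130,110),side=(290,130,130,110)).items():
    c=snap(n,n+'1.png'); cv2.imwrite('pics/%s1c.png'%n,cv2.resize(c['pixels'][y:y+h,x:x+w],None,fx=5,fy=5,interpolation=cv2.INTER_CUBIC))
E
```

```text
t 2.10 p [ 0.5434 -0.0835  0.1216] q [ 0.5213  0.4769 -0.6116  1.9232  0.3587  0.8504  0.7912] F [ 0.1503 -0.2907 -0.0868] M [-0.0038 -0.0074 -0.038 ] w 62.1
xyaw 151.28 zaxis [ 0.0005 -0.0003 -1.    ]
dp [0.0408 0.0953 3.6628] ang [-0.0008  0.0064 -0.1448]
```

View pics/side1c.png

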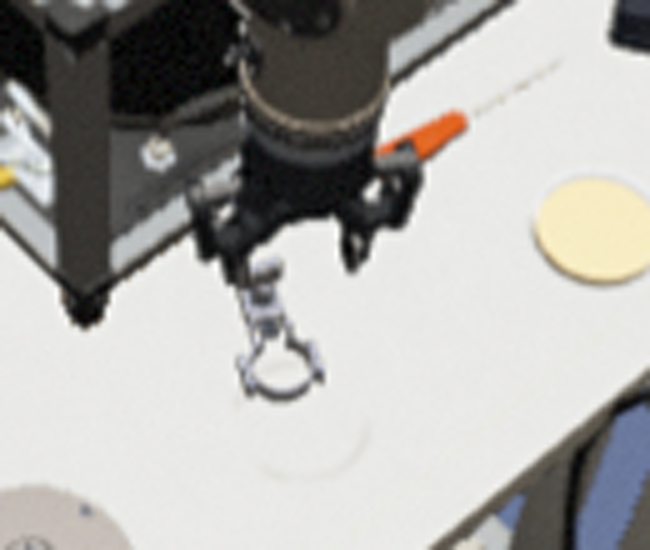

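View pics/top1c.png

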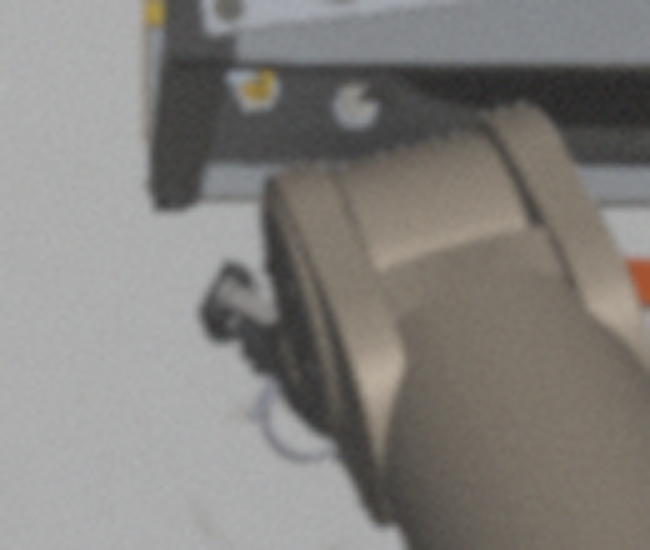

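```bash
python3 - <<'E'
from h import *
np.set_printoptions(precision=4,suppress=True)
t=np.load('pics/top.npy',allow_pickle=True).item()
for z in (.2,.3,.35,.4): print(z,onz(t,394,171,z),onz(t,344,184,z))
print(onz(t,322,190,0),onz(t,330,190,0))
# frame top bar front edge in top0: row ~163 at u=330..560
for z in(.3,.4): print(onz(t,340,163,z))
E
```

```text
0.2 [ 0.6583 -0.1584  0.2   ] [ 0.6286 -0.0496  0.2   ]
0.3 [ 0.6341 -0.1397  0.3   ] [ 0.6073 -0.0418  0.3   ]
0.35 [ 0.622  -0.1304  0.35  ] [ 0.5967 -0.0379  0.35  ]
0.4 [ 0.6099 -0.1211  0.4   ] [ 0.5861 -0.034   0.4   ]
[ 0.6548 -0.0085  0.    ] [ 0.6549 -0.0291  0.    ]
[ 0.6492 -0.0342  0.3   ]
[ 0.6233 -0.0272  0.4   ]
```

View pics/top1.png

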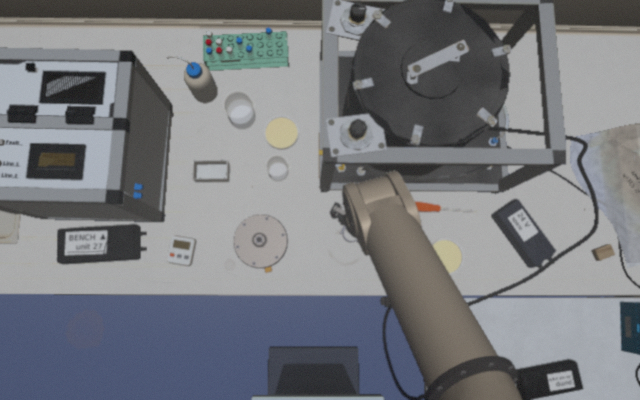

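View pics/side1.png

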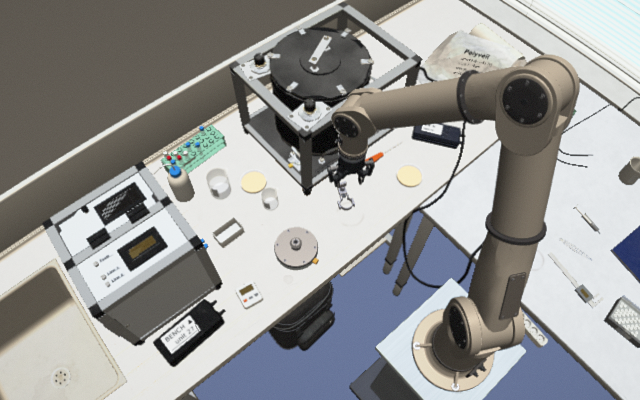

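jog_arm --dp '[[0, 0.1, 0.8], [0, 0.1, 1.6], [0, 0.1, 2.4], [0, 0.1, 3.2], [0, 0.1, 3.6]]' --angular '[[0, 0, -0.1], [0, 0, -0.1], [0, 0, -0.1], [0, 0, -0.1], [0, 0, -0.1]]' --claw '[64, 64, 64, 64, 64]'

```text
t: 2.7
eef_pos: [0.5437, -0.0812, 0.0299]
tool_rot: [-0.001, 0.243, 0.97, -0.0]
contact_force: [-0.1, -0.8, -0.5]
gripper_width: 0.748
```

```bash
python3 st.py 0.5437 -0.081 0.0 152
python3 - <<'E'
from h import *
for n,(x,y,w,h) in dict(side=(310,150,70,70)).items():
    c=snap(n,n+'2.png'); cv2.imwrite('pics/%s2c.png'%n,cv2.resize(c['pixels'][y:y+h,x:x+w],None,fx=8,fy=8,interpolation=cv2.INTER_CUBIC))
E
```

```text
t 2.70 p [ 0.5437 -0.0812  0.0299] q [ 0.4505  0.6094 -0.5342  1.9707  0.4762  0.689   0.699 ] F [-0.0507 -0.7908 -0.4742] M [ 0.0229 -0.0617  0.0334] w 63.9
xyaw 151.85 zaxis [-0.0019  0.     -1.    ]
dp [0.0006 0.0101 1.1963] ang [-0.0098 -0.0194 -0.0294]
```

View pics/side2c.png

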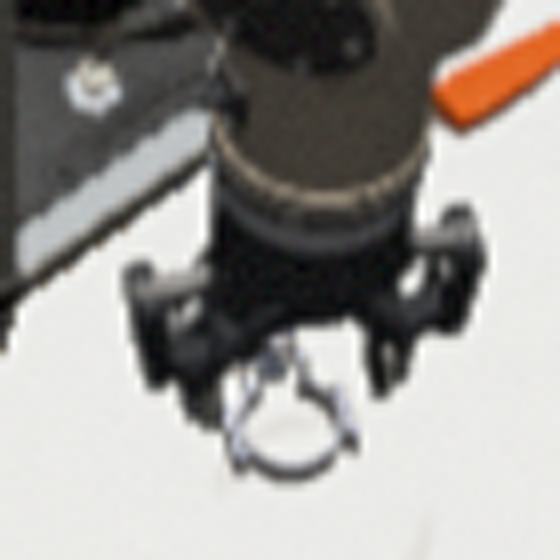

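jog_arm --dp '[[0, 0, 0.25], [0, 0, 0.5], [0, 0, 0.75], [0, 0, 1.0], [0, 0, 1.0]]' --angular '[[0, 0, 0], [0, 0, 0], [0, 0, 0], [0, 0, 0], [0, 0, 0]]' --claw '[64, 64, 64, 64, 64]'

```text
t: 3.25
eef_pos: [0.544, -0.0812, 0.0056]
tool_rot: [-0.001, 0.243, 0.97, -0.0]
contact_force: [0.2, -0.6, -0.1]
gripper_width: 0.747
```

jog_arm --dp '[[0, 0, 0.1], [0, 0, 0.2], [0, 0, 0.2], [0, 0, 0.2], [0, 0, 0.2]]' --angular '[[0, 0, 0], [0, 0, 0], [0, 0, 0], [0, 0, 0], [0, 0, 0]]' --claw '[64, 64, 64, 64, 64]'

```text
t: 3.75
eef_pos: [0.5446, -0.0812, 0.0014]
tool_rot: [0.0, 0.243, 0.97, 0.0]
contact_force: [-0.6, 0.5, 1.1]
gripper_width: 0.754
```

jog_arm --dp '[[0, 0, 0.06], [0, 0, 0.06], [0, 0, 0.06], [0, 0, 0.06], [0, 0, 0.06]]' --angular '[[0, 0, 0], [0, 0, 0], [0, 0, 0], [0, 0, 0], [0, 0, 0]]' --claw '[60, 56, 52, 48, 45]' --grip_force 40

```text
t: 4.25
eef_pos: [0.5443, -0.0815, 0.0]
tool_rot: [-0.0, 0.243, 0.97, -0.0]
contact_force: [-3.3, -0.7, 5.4]
gripper_width: 0.595
```

jog_arm --dp '[[0, 0, 0], [0, 0, 0], [0, 0, 0], [0, 0, 0], [0, 0, 0]]' --angular '[[0, 0, 0], [0, 0, 0], [0, 0, 0], [0, 0, 0], [0, 0, 0]]' --claw '[40, 40, 40, 40, 40]' --grip_force 50

```text
t: 4.75
eef_pos: [0.5442, -0.0815, 0.0001]
tool_rot: [-0.0, 0.243, 0.97, -0.0]
contact_force: [-2.0, -0.8, 6.6]
gripper_width: 0.595
```

```bash
python3 st.py 0.5437 -0.081 0.1 152
```

```text
t 4.75 p [ 0.5442 -0.0815  0.0001] q [ 0.4242  0.6549 -0.5009  1.9792  0.5165  0.6354  0.6654] F [-1.9591 -0.7768  6.5851] M [-0.3098  0.6047 -0.097 ] w 50.8
xyaw 151.86 zaxis [-0.0005 -0.0007 -1.    ]
dp [ 0.0285  0.0046 -3.9969] ang [-0.0095 -0.0019 -0.0277]
```

jog_arm --dp '[[0, 0, -0.4], [0, 0, -1.2], [0, 0, -2.4], [0, 0, -3.6], [0, 0, -4.4]]' --angular '[[0, 0, 0], [0, 0, 0], [0, 0, 0], [0, 0, 0], [0, 0, 0]]' --claw '[40, 40, 40, 40, 40]'

```text
t: 5.25
eef_pos: [0.5452, -0.0807, 0.1121]
tool_rot: [0.001, 0.243, 0.97, 0.0]
contact_force: [0.6, -0.5, -1.2]
gripper_width: 0.595
```

```bash
python3 st.py 0.522 0.1436 0.11 152
python3 - <<'E'
from h import *
for n,(x,y,w,h) in dict(side=(310,130,70,70)).items():
    c=snap(n,n+'3.png'); cv2.imwrite('pics/%s3c.png'%n,cv2.resize(c['pixels'][y:y+h,x:x+w],None,fx=8,fy=8,interpolation=cv2.INTER_CUBIC))
E
```

```text
t 5.25 p [ 0.5452 -0.0807  0.1121] q [ 0.5144  0.4925 -0.6109  1.9275  0.3747  0.8335  0.7842] F [ 0.5592 -0.4555 -1.2385] M [0.0181 0.0361 0.0224] w 50.8
xyaw 151.91 zaxis [ 0.0022  0.0003 -1.    ]
dp [5.0458 7.4788 0.0839] ang [ 0.0151  0.0204 -0.018 ]
```

View pics/side3c.png

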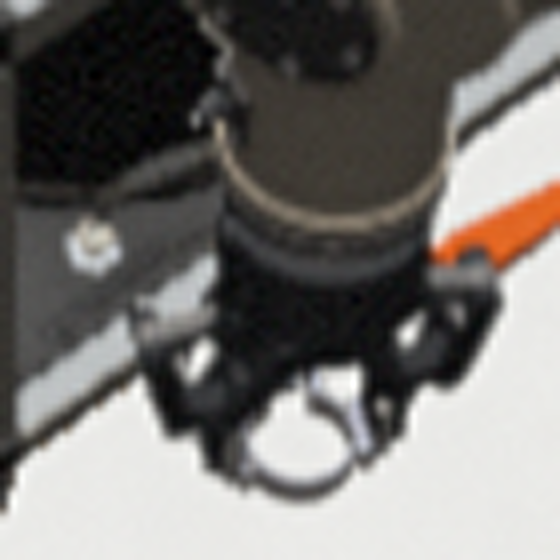

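jog_arm --dp '[[1.1, 1.5, 0], [2.2, 3.2, 0], [3.4, 5, 0], [4.6, 6.8, 0], [5.05, 7.48, 0.1]]' --angular '[[0, 0, 0], [0, 0, 0], [0, 0, 0], [0, 0, 0], [0, 0, 0]]' --claw '[40, 40, 40, 40, 40]'

```text
t: 5.8
eef_pos: [0.5202, 0.1485, 0.1077]
tool_rot: [0.0, 0.241, 0.971, 0.002]
contact_force: [-1.0, 0.7, -2.2]
gripper_width: 0.594
```

```bash
python3 st.py 0.522 0.1436 0.075 152
python3 - <<'E'
from h import *
for n,(x,y,w,h) in dict(side=(260,190,80,75),top=(220,190,80,75)).items():
    c=snap(n,n+'4.png'); cv2.imwrite('pics/%s4c.png'%n,cv2.resize(c['pixels'][y:y+h,x:x+w],None,fx=8,fy=8,interpolation=cv2.INTER_CUBIC))
E
```

```text
t 5.80 p [0.5202 0.1485 0.1077] q [ 0.1203  0.4937 -0.6476  1.9517  0.3974  0.8229  0.34  ] F [-0.9557  0.7371 -2.188 ] M [ 0.0375  0.0157 -0.0274] w 50.7
xyaw 152.16 zaxis [ 0.0008  0.0029 -1.    ]
dp [-0.1558 -0.1439  1.3075] ang [ 0.0336 -0.0078  0.0317]
```

View pics/side4c.png

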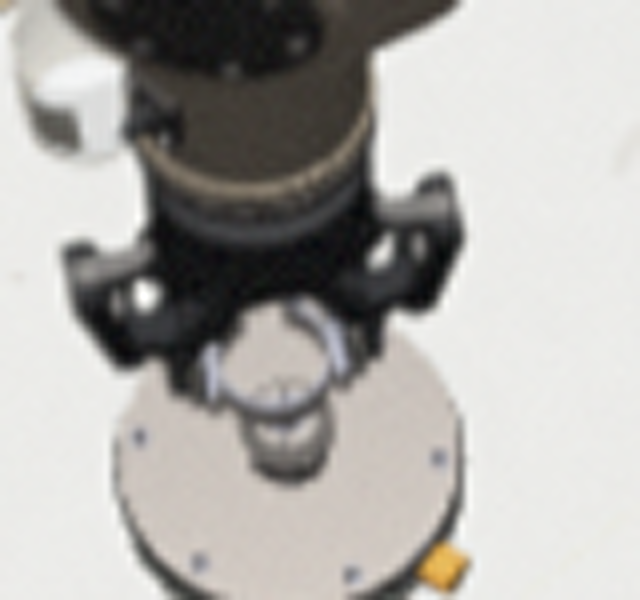

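View pics/top4c.png

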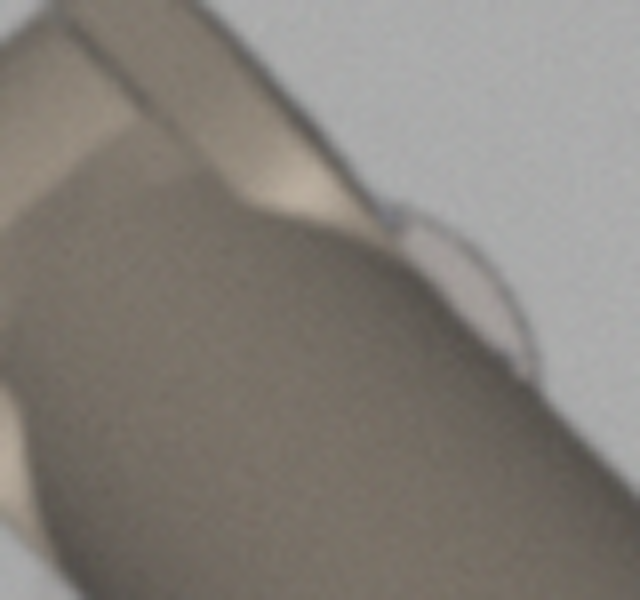

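jog_arm --dp '[[-0.15, -0.14, 0], [-0.15, -0.14, 0.4], [-0.15, -0.14, 0.8], [-0.15, -0.14, 1.2], [-0.15, -0.14, 1.3]]' --angular '[[0, 0, 0], [0, 0, 0], [0, 0, 0], [0, 0, 0], [0, 0, 0]]' --claw '[40, 40, 40, 40, 40]'

```text
t: 6.4
eef_pos: [0.522, 0.1372, 0.073]
tool_rot: [-0.001, 0.243, 0.97, -0.001]
contact_force: [-0.1, -0.2, -1.7]
gripper_width: 0.599
```

```bash
python3 st.py 0.522 0.1436 0.064 152
python3 - <<'E'
from h import *
for n,(x,y,w,h) in dict(side=(275,215,50,45)).items():
    c=snap(n,n+'5.png'); cv2.imwrite('pics/%s5c.png'%n,cv2.resize(c['pixels'][y:y+h,x:x+w],None,fx=13,fy=13,interpolation=cv2.INTER_CUBIC))
E
```

```text
t 6.40 p [0.522  0.1372 0.073 ] q [ 0.109   0.5422 -0.6124  1.9724  0.4424  0.7644  0.3159] F [-0.1094 -0.2172 -1.6815] M [-0.0139  0.0646  0.0009] w 51.1
xyaw 151.81 zaxis [-0.0027 -0.0008 -1.    ]
dp [0.1202 0.225  0.3582] ang [-0.0229 -0.0225 -0.0372]
```

View pics/side5c.png

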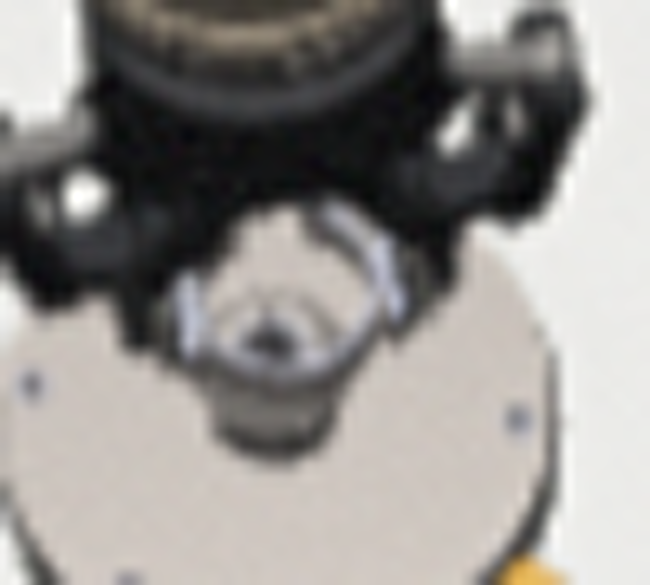

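jog_arm --dp '[[0.12, 0.225, 0], [0.12, 0.225, 0], [0.12, 0.225, 0], [0.12, 0.225, 0], [0.12, 0.225, 0]]' --angular '[[0, 0, 0], [0, 0, 0], [0, 0, 0], [0, 0, 0], [0, 0, 0]]' --claw '[40, 40, 40, 40, 40]'

```text
t: 6.95
eef_pos: [0.5231, 0.1447, 0.075]
tool_rot: [0.0, 0.243, 0.97, 0.0]
contact_force: [-0.5, 1.1, -1.6]
gripper_width: 0.593
```

```bash
python3 st.py 0.522 0.1436 0.064 152
python3 - <<'E'
from h import *
for n,(x,y,w,h) in dict(side=(275,215,50,45)).items():
    c=snap(n,n+'6.png'); cv2.imwrite('pics/%s6c.png'%n,cv2.resize(c['pixels'][y:y+h,x:x+w],None,fx=13,fy=13,interpolation=cv2.INTER_CUBIC))
    np.set_printoptions(precision=4,suppress=True)
E
```

```text
t 6.95 p [0.5231 0.1447 0.075 ] q [ 0.0971  0.5418 -0.6138  1.9668  0.4424  0.7676  0.3054] F [-0.4657  1.0723 -1.5594] M [ 0.0815  0.1062 -0.0005] w 50.7
xyaw 151.87 zaxis [ 0.0004 -0.0001 -1.    ]
dp [ 0.0187 -0.0591  0.4403] ang [ 0.0012  0.0047 -0.0254]
```

View pics/side6c.png

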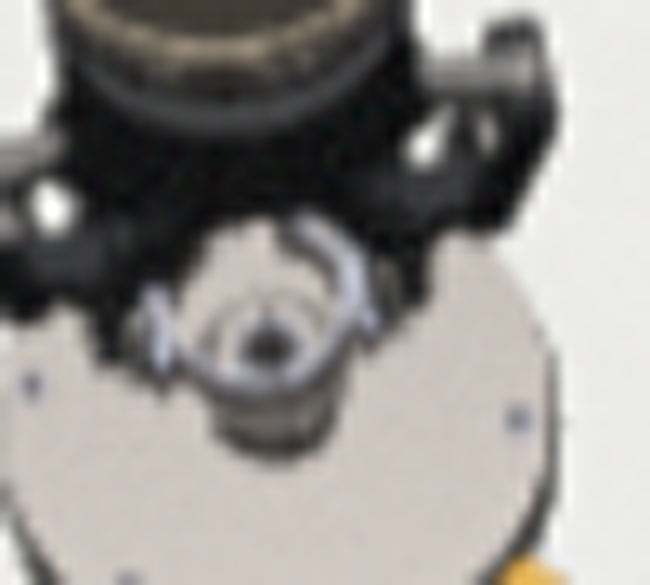

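jog_arm --dp '[[0.02, -0.05, 0.15], [0.02, -0.05, 0.3], [0.02, -0.05, 0.45], [0.02, -0.05, 0.6], [0.02, -0.05, 0.68]]' --angular '[[0, 0, 0], [0, 0, 0], [0, 0, 0], [0, 0, 0], [0, 0, 0]]' --claw '[40, 40, 40, 40, 40]'

```text
t: 7.5
eef_pos: [0.5217, 0.1438, 0.0572]
tool_rot: [-0.0, 0.243, 0.97, -0.0]
contact_force: [0.2, -0.1, -2.7]
gripper_width: 0.598
```

```bash
python3 st.py 0.522 0.1436 0.05 152
```

```text
t 7.50 p [0.5217 0.1438 0.0572] q [ 0.0839  0.5662 -0.5968  1.9787  0.4659  0.7353  0.2861] F [ 0.2073 -0.0746 -2.7289] M [-0.028   0.0299 -0.0145] w 51.1
xyaw 151.88 zaxis [-0.0007 -0.0001 -1.    ]
dp [-0.0165 -0.0022  0.2884] ang [-0.0052 -0.0062 -0.0232]
```

No contact so far. I'll continue slowly past the barb.

jog_arm --dp '[[0, 0, 0.1], [0, 0, 0.2], [0, 0, 0.3], [0, 0, 0.35], [0, 0, 0.35]]' --angular '[[0, 0, 0], [0, 0, 0], [0, 0, 0], [0, 0, 0], [0, 0, 0]]' --claw '[40, 40, 40, 40, 40]'

```text
t: 8.0
eef_pos: [0.5218, 0.1438, 0.0488]
tool_rot: [-0.0, 0.243, 0.97, -0.0]
contact_force: [0.1, 0.2, -1.4]
gripper_width: 0.597
```

```bash
python3 st.py 0.522 0.1436 0.035 152
```

```text
t 8.00 p [0.5218 0.1438 0.0488] q [ 0.0765  0.5785 -0.5879  1.9824  0.4779  0.7201  0.2761] F [ 0.077   0.1853 -1.4096] M [ 0.0531  0.0519 -0.0558] w 51.0
xyaw 151.88 zaxis [-0.0003 -0.0001 -1.    ]
dp [-0.0112 -0.0051  0.5539] ang [-0.003  -0.0025 -0.0239]
```

jog_arm --dp '[[0, 0, 0.1], [0, 0, 0.2], [0, 0, 0.3], [0, 0, 0.4], [0, 0, 0.45]]' --angular '[[0, 0, 0], [0, 0, 0], [0, 0, 0], [0, 0, 0], [0, 0, 0]]' --claw '[40, 40, 40, 40, 40]'

```text
t: 8.5
eef_pos: [0.5218, 0.1438, 0.0375]
tool_rot: [-0.0, 0.243, 0.97, -0.0]
contact_force: [0.7, 0.1, -2.6]
gripper_width: 0.593
```

jog_arm --dp '[[0, 0, 0.05], [0, 0, 0.1], [0, 0, 0.15], [0, 0, 0.15], [0, 0, 0.15]]' --angular '[[0, 0, 0], [0, 0, 0], [0, 0, 0], [0, 0, 0], [0, 0, 0]]' --claw '[40, 40, 40, 40, 40]'

```text
t: 9.0
eef_pos: [0.522, 0.1439, 0.0341]
tool_rot: [0.0, 0.243, 0.97, 0.0]
contact_force: [-0.1, -1.2, -0.9]
gripper_width: 0.594
```

```bash
python3 st.py 0.522 0.1436 0.035 152
```

```text
t 9.00 p [0.522  0.1439 0.0341] q [ 0.0632  0.6005 -0.5717  1.9884  0.4988  0.6934  0.2585] F [-0.0664 -1.2047 -0.9259] M [-0.0116  0.0441 -0.0032] w 50.8
xyaw 151.88 zaxis [ 0.0002  0.     -1.    ]
dp [-0.0063 -0.0116 -0.0359] ang [ 0.0012  0.0014 -0.0239]
```

jog_arm --dp '[[0, 0, 0.03], [0, 0, 0.05], [0, 0, 0.05], [0, 0, 0.05], [0, 0, 0.05]]' --angular '[[0, 0, 0], [0, 0, 0], [0, 0, 0], [0, 0, 0], [0, 0, 0]]' --claw '[40, 40, 40, 40, 40]'

```text
t: 9.5
eef_pos: [0.522, 0.144, 0.034]
tool_rot: [0.0, 0.243, 0.97, -0.0]
contact_force: [-4.9, -1.4, 12.5]
gripper_width: 0.589
```

jog_arm --dp '[[0, 0, -0.04], [0, 0, -0.04], [0, 0, -0.04], [0, 0, -0.04], [0, 0, -0.04]]' --angular '[[0, 0, 0], [0, 0, 0], [0, 0, 0], [0, 0, 0], [0, 0, 0]]' --claw '[52, 56, 60, 64, 66]'

```text
t: 10.0
eef_pos: [0.522, 0.1439, 0.0337]
tool_rot: [-0.0, 0.243, 0.97, 0.0]
contact_force: [-0.0, 0.1, 0.3]
gripper_width: 0.776
```

jog_arm --dp '[[0, 0, -0.4], [0, 0, -1.2], [0, 0, -2.4], [0, 0, -3.6], [0, 0, -4]]' --angular '[[0, 0, 0], [0, 0, 0], [0, 0, 0], [0, 0, 1.6], [0, 0, 3.2]]' --claw '[66, 66, 66, 60, 50]'

```text
t: 10.5
eef_pos: [0.5235, 0.1449, 0.1374]
tool_rot: [0.002, 0.378, 0.926, 0.002]
contact_force: [0.1, 0.5, -0.2]
gripper_width: 0.588
```

```bash
python3 st.py 0.566 0.12 0.12 242
python3 - <<'E'
from h import *
for n,(x,y,w,h) in dict(side=(260,190,70,75),top=(220,190,80,75)).items():
    c=snap(n,n+'7.png'); cv2.imwrite('pics/%s7c.png'%n,cv2.resize(c['pixels'][y:y+h,x:x+w],None,fx=8,fy=8,interpolation=cv2.INTER_CUBIC))
E
```

```text
t 10.50 p [0.5235 0.1449 0.1374] q [ 0.0958  0.4386 -0.6013  1.9309  0.3222  0.8627  0.1228] F [ 0.126   0.5481 -0.1794] M [ 0.0272 -0.0156 -0.0126] w 50.2
xyaw 135.57 zaxis [ 0.0046  0.0019 -1.    ]
dp [-1.9082  0.4765  0.7032] ang [  0.0159   0.0636 -21.2869]
```

View pics/side7c.png

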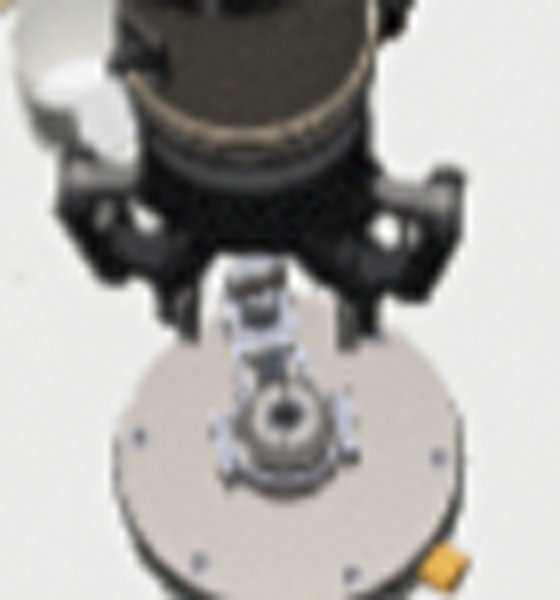

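View pics/top7c.png

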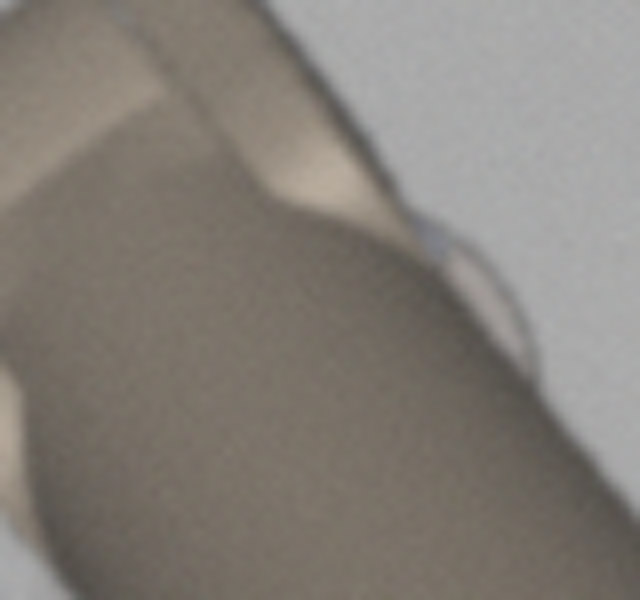

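jog_arm --dp '[[-0.8, 0.2, 0], [-1.6, 0.4, 0], [-1.9, 0.48, 0], [-1.9, 0.48, 0], [-1.9, 0.48, 0]]' --angular '[[0, 0, -1.6], [0, 0, -3.2], [0, 0, -4.8], [0, 0, -6.4], [0, 0, -8]]' --claw '[40, 40, 40, 40, 40]'

```text
t: 11.1
eef_pos: [0.564, 0.119, 0.1329]
tool_rot: [-0.001, 0.031, 1.0, -0.0]
contact_force: [0.4, 0.5, -0.0]
gripper_width: 0.47
```

jog_arm --dp '[[0, 0, 0], [0, 0, 0], [0, 0, 0], [0, 0, 0], [0, 0, 0]]' --angular '[[0, 0, -1.6], [0, 0, -3.2], [0, 0, -4.8], [0, 0, -6.4], [0, 0, -8]]' --claw '[34, 34, 34, 34, 34]'

```text
t: 11.6
eef_pos: [0.5638, 0.1192, 0.133]
tool_rot: [-0.001, -0.313, 0.95, 0.0]
contact_force: [0.2, -0.2, -0.1]
gripper_width: 0.4
```

jog_arm --dp '[[0, 0, 0], [0, 0, 0], [0, 0, 0], [0, 0, 0], [0, 0, 0]]' --angular '[[0, 0, -1.6], [0, 0, -3.2], [0, 0, -4.8], [0, 0, -5.2], [0, 0, -5.2]]' --claw '[30, 30, 30, 30, 30]'

```text
t: 12.1
eef_pos: [0.5638, 0.1191, 0.1329]
tool_rot: [-0.001, -0.516, 0.857, 0.0]
contact_force: [-0.5, 0.3, -0.3]
gripper_width: 0.354
```

```bash
python3 st.py 0.566 0.12 0.12 242
python3 - <<'E'
from h import *
for n,(x,y,w,h) in dict(side=(260,190,70,75),top=(220,190,80,75)).items():
    c=snap(n,n+'8.png'); cv2.imwrite('pics/%s8c.png'%n,cv2.resize(c['pixels'][y:y+h,x:x+w],None,fx=8,fy=8,interpolation=cv2.INTER_CUBIC))
E
```

```text
t 12.10 p [0.5638 0.1191 0.1329] q [ 0.4113  0.6365 -0.9948  1.8359  0.6233  1.0212  1.814 ] F [-0.5148  0.3165 -0.2892] M [ 0.0011 -0.0284  0.0836] w 30.2
xyaw -117.93 zaxis [-0.0016  0.0002 -1.    ]
dp [-0.0712 -0.061   0.5171] ang [ 0.0169 -0.0061  0.0144]
```

View pics/side8c.png

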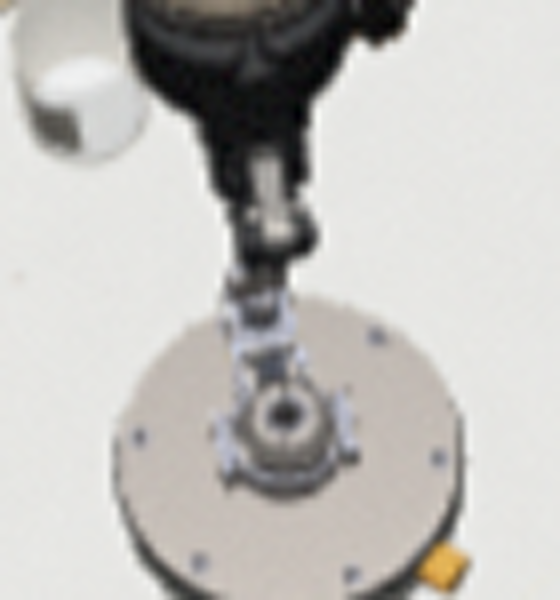

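View pics/top8c.png

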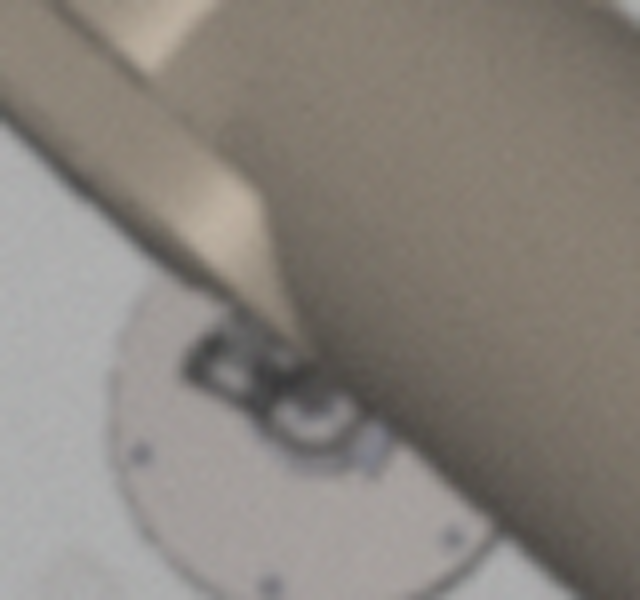

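```bash
python3 - <<'E'
from h import *
np.set_printoptions(precision=4,suppress=True)
s=np.load('pics/side.npy',allow_pickle=True).item()
a=cv2.imread('pics/side7.png')[215:255,275:315];cv2.imwrite('pics/s7z.png',cv2.resize(a,None,fx=14,fy=14,interpolation=cv2.INTER_CUBIC))
print('keytop',onz(s,291.6,222.75,.092))
for z,p in((.092,(.566,.120)),(.081,(.566,.12))): print(proj(s,[*p,z]))
print('stub end pred',proj(s,[.522,.1436,.064]))
E
```

```text
keytop [0.5658 0.1202 0.092 ]
(np.float64(291.59575512927756), np.float64(222.66426305933206))
(np.float64(291.7583377158352), np.float64(224.35488000203657))
stub end pred (np.float64(295.1212008231591), np.float64(241.62358072962286))
```

View pics/s7z.png

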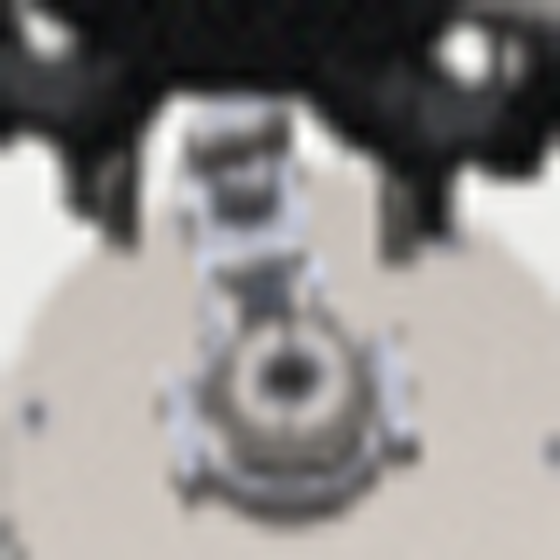

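jog_arm --dp '[[-0.07, -0.06, 0.4], [-0.07, -0.06, 0.8], [-0.07, -0.06, 1.1], [-0.07, -0.06, 1.1], [-0.07, -0.06, 1.1]]' --angular '[[0, 0, 0], [0, 0, 0], [0, 0, 0], [0, 0, 0], [0, 0, 0]]' --claw '[28, 28, 28, 28, 28]'

```text
t: 12.7
eef_pos: [0.5663, 0.1204, 0.106]
tool_rot: [-0.0, -0.514, 0.858, 0.0]
contact_force: [-0.2, -0.5, 0.3]
gripper_width: 0.332
```

```bash
python3 st.py 0.566 0.12 0.062 242
```

```text
t 12.70 p [0.5663 0.1204 0.106 ] q [ 0.386   0.6705 -0.9642  1.8489  0.6606  0.982   1.7833] F [-0.2013 -0.4843  0.3203] M [0.0005 0.0167 0.0051] w 28.3
xyaw -118.10 zaxis [-0.0006 -0.     -1.    ]
dp [0.0192 0.0025 1.7588] ang [ 0.0063 -0.0038 -0.0203]
```

jog_arm --dp '[[0.01, 0, 0.4], [0.01, 0, 0.8], [0.01, 0, 1.2], [0.01, 0, 1.6], [0.01, 0, 1.72]]' --angular '[[0, 0, 0], [0, 0, 0], [0, 0, 0], [0, 0, 0], [0, 0, 0]]' --claw '[28, 28, 28, 28, 28]'

```text
t: 13.2
eef_pos: [0.5656, 0.1197, 0.0617]
tool_rot: [-0.001, -0.514, 0.858, 0.0]
contact_force: [0.1, -0.2, 0.5]
gripper_width: 0.328
```

```bash
python3 st.py 0.566 0.12 0.062 242
python3 - <<'E'
from h import *
for n,(x,y,w,h) in dict(side=(260,190,70,75)).items():
    c=snap(n,n+'9.png'); cv2.imwrite('pics/%s9c.png'%n,cv2.resize(c['pixels'][y:y+h,x:x+w],None,fx=8,fy=8,interpolation=cv2.INTER_CUBIC))
E
```

```text
t 13.20 p [0.5656 0.1197 0.0617] q [ 0.3521  0.724  -0.9156  1.8742  0.7222  0.9176  1.7377] F [ 0.0828 -0.1949  0.5452] M [ 0.0003  0.0701 -0.055 ] w 28.0
xyaw -118.11 zaxis [-0.002  -0.0005 -1.    ]
dp [-0.0174 -0.0083 -0.0126] ang [ 0.0174 -0.0162 -0.022 ]
```

View pics/side9c.png

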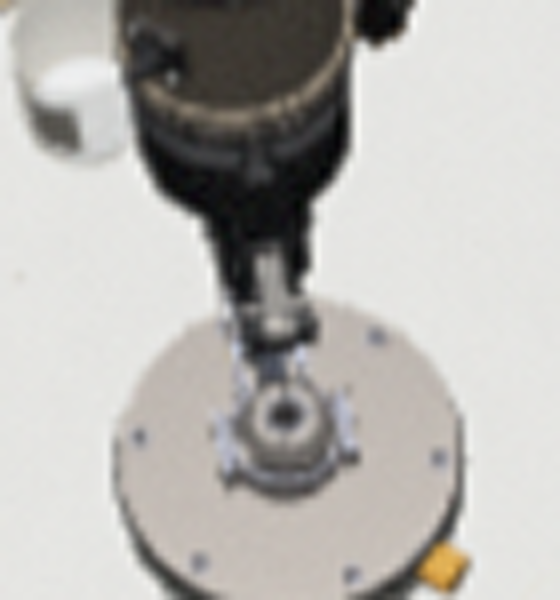

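Straddling the key. Close on it.

jog_arm --dp '[[0, 0, 0], [0, 0, 0], [0, 0, 0], [0, 0, 0], [0, 0, 0]]' --angular '[[0, 0, 0], [0, 0, 0], [0, 0, 0], [0, 0, 0], [0, 0, 0]]' --claw '[24, 20, 16, 12, 8]' --grip_force 50

```text
t: 13.75
eef_pos: [0.5668, 0.1202, 0.0639]
tool_rot: [0.0, -0.514, 0.858, -0.0]
contact_force: [-0.7, -0.2, 4.6]
gripper_width: 0.125
```

jog_arm --dp '[[0, 0, 0], [0, 0, 0], [0, 0, 0], [0, 0, 0], [0, 0, 0]]' --angular '[[0, 0, 0], [0, 0, 0], [0, 0, 0], [0, 0, 0], [0, 0, 0]]' --claw '[4, 0, 0, 0, 0]'

```text
t: 14.25
eef_pos: [0.5668, 0.1202, 0.0638]
tool_rot: [0.0, -0.514, 0.858, -0.0]
contact_force: [0.3, -0.9, 6.0]
gripper_width: 0.127
```

```bash
python3 st.py;python3 st.py
```

```text
t 14.25 p [0.5668 0.1202 0.0638] q [ 0.353   0.7215 -0.9176  1.8725  0.7213  0.9187  1.7382] F [ 0.2592 -0.8852  5.9681] M [-0.1937  0.0944 -0.0221] w 10.8
xyaw -118.12 zaxis [ 0.0009 -0.     -1.    ]
t 14.25 p [0.5668 0.1202 0.0638] q [ 0.353   0.7215 -0.9176  1.8725  0.7213  0.9187  1.7382] F [ 0.2592 -0.8852  5.9681] M [-0.1937  0.0944 -0.0221] w 10.8
xyaw -118.12 zaxis [ 0.0009 -0.     -1.    ]
```

jog_arm --dp '[[0, -0.04, 0], [0, -0.08, 0], [0, -0.1, 0], [0, -0.1, 0], [0, -0.1, 0]]' --angular '[[0, 0, 0], [0, 0, 0], [0, 0, 0], [0, 0, 0], [0, 0, 0]]' --claw '[0, 0, 0, 0, 0]'

```text
t: 14.75
eef_pos: [0.5673, 0.1201, 0.0639]
tool_rot: [-0.001, -0.515, 0.857, 0.001]
contact_force: [-5.6, 1.6, 8.5]
gripper_width: 0.127
```

```bash
cat >> st.py <<'E'
F=m.T@o['contact_force']; M=m.T@o['torque']
print('tool F',F,'tool M',M)
E
python3 st.py
```

```text
t 14.75 p [0.5673 0.1201 0.0639] q [ 0.3537  0.7236 -0.9184  1.8694  0.7194  0.9219  1.7423] F [-5.616   1.5711  8.4567] M [ 0.2192  1.2922 -0.0519] w 10.8
xyaw -118.06 zaxis [-0.0017  0.0007 -1.    ]
tool F [ 1.2565  5.71   -8.4464] tool M [-1.2435  0.4142  0.0524]
```

jog_arm --dp '[[0, 0, -0.04], [0, 0, -0.08], [0, 0, -0.1], [0, 0, -0.1], [0, 0, -0.1]]' --angular '[[0, 0, 0], [0, 0, 0], [0, 0, 0], [0, 0, 0], [0, 0, 0]]' --claw '[0, 0, 0, 0, 0]'

```text
t: 15.25
eef_pos: [0.5686, 0.1187, 0.0656]
tool_rot: [-0.0, -0.514, 0.858, -0.0]
contact_force: [-0.8, -0.0, -1.5]
gripper_width: 0.126
```

```bash

python3 st.py
```

```text
t 15.25 p [0.5686 0.1187 0.0656] q [ 0.3562  0.7215 -0.9188  1.8673  0.718   0.9242  1.745 ] F [-0.8136 -0.0282 -1.4767] M [-0.0596 -0.0294  0.0147] w 10.8
xyaw -118.14 zaxis [-0.0002 -0.0002 -1.    ]
tool F [0.4082 0.704  1.4769] tool M [ 0.054   0.0387 -0.0147]
```

jog_arm --dp '[[0, -0.03, 0], [0, -0.06, 0], [0, -0.08, 0], [0, -0.1, 0], [0, -0.1, 0]]' --angular '[[0, 0, 0], [0, 0, 0], [0, 0, 0], [0, 0, 0], [0, 0, 0]]' --claw '[0, 0, 0, 0, 0]'

```text
t: 15.75
eef_pos: [0.57, 0.1181, 0.0655]
tool_rot: [-0.001, -0.514, 0.858, 0.0]
contact_force: [-2.4, 0.9, -1.3]
gripper_width: 0.125
```

```bash

python3 st.py
```

```text
t 15.75 p [0.57   0.1181 0.0655] q [ 0.357   0.7238 -0.9188  1.8635  0.7173  0.9267  1.7492] F [-2.4174  0.9174 -1.3137] M [0.3591 0.7816 0.0029] w 10.7
xyaw -118.09 zaxis [-0.0014  0.0003 -1.    ]
tool F [0.3282 2.5628 1.3174] tool M [-0.8586  0.0512 -0.0032]
```

jog_arm --dp '[[0, 0, 0], [0, 0, 0], [0, 0, 0], [0, 0, 0], [0, 0, 0]]' --angular '[[0, 0, 0.8], [0, 0, 1.6], [0, 0, 2.4], [0, 0, 3.2], [0, 0, 4]]' --claw '[0, 0, 0, 0, 0]' --grip_force 70

```text
t: 16.25
eef_pos: [0.5695, 0.1168, 0.0652]
tool_rot: [-0.002, -0.356, 0.934, -0.001]
contact_force: [-5.1, -1.0, -2.0]
gripper_width: 0.113
```

```bash

python3 st.py
```

```text
t 16.25 p [0.5695 0.1168 0.0652] q [ 0.3104  0.6902 -0.8435  1.8672  0.6584  0.8925  1.4423] F [-5.1042 -0.9789 -1.981 ] M [-0.2287  1.0474  0.1729] w 9.7
xyaw -138.25 zaxis [-0.0026 -0.0021 -1.    ]
tool F [4.4532 2.6682 1.9963] tool M [-0.5263  0.9337 -0.1745]
```

jog_arm --dp '[[0, 0, 0], [0, 0, 0], [0, 0, 0], [0, 0, 0], [0, 0, 0]]' --angular '[[0, 0, 0.5], [0, 0, 1], [0, 0, 1.5], [0, 0, 2], [0, 0, 2.5]]' --claw '[0, 0, 0, 0, 0]'

```text
t: 16.75
eef_pos: [0.5694, 0.1168, 0.0652]
tool_rot: [-0.002, -0.253, 0.967, -0.001]
contact_force: [-3.6, -1.3, -2.3]
gripper_width: 0.109
```

```bash
cat >> st.py <<'E'
yc=np.radians(-28);xc=np.array([np.cos(yc),np.sin(yc)]);f=o['contact_force'][:2]
print('clamp frame F',f@xc, f@[-xc[1],xc[0]],'Mz',o['torque'][2])
E
python3 st.py
```

```text
t 16.75 p [0.5694 0.1168 0.0652] q [ 0.2794  0.671  -0.7961  1.8692  0.6206  0.872   1.2542] F [-3.5712 -1.2683 -2.2755] M [-0.2908  0.9989  0.1724] w 9.3
xyaw -150.69 zaxis [-0.0027 -0.0022 -1.    ]
tool F [3.7271 0.6437 2.2879] tool M [-0.2349  1.0133 -0.1738]
clamp frame F -2.5577695910976552 -2.7963772871542485 Mz 0.1723979506309916
```

jog_arm --dp '[[0, 0, 0], [0, 0, 0], [0, 0, 0], [0, 0, 0], [0, 0, 0]]' --angular '[[0, 0, 0.4], [0, 0, 0.8], [0, 0, 1.2], [0, 0, 1.6], [0, 0, 2]]' --claw '[0, 0, 0, 0, 0]'

```text
t: 17.25
eef_pos: [0.5694, 0.1167, 0.0652]
tool_rot: [-0.002, -0.168, 0.986, -0.001]
contact_force: [-3.9, -0.6, -1.8]
gripper_width: 0.11
```

```bash
python3 st.py
```

```text
t 17.25 p [0.5694 0.1167 0.0652] q [ 0.2534  0.6566 -0.7574  1.8708  0.59    0.8563  1.1038] F [-3.929  -0.606  -1.8069] M [-0.3214  0.9419  0.2094] w 9.4
xyaw -160.67 zaxis [-0.0027 -0.0022 -1.    ]
tool F [3.9022 0.7309 1.8189] tool M [-0.0078  0.9949 -0.2106]
clamp frame F -3.184655049744167 -2.3795959094559653 Mz 0.2094494703839591
```

jog_arm --dp '[[0, 0, 0], [0, 0, 0], [0, 0, 0], [0, 0, 0], [0, 0, 0]]' --angular '[[0, 0, 0.3], [0, 0, 0.6], [0, 0, 0.9], [0, 0, 1.2], [0, 0, 1.5]]' --claw '[0, 0, 0, 0, 0]'

```text
t: 17.75
eef_pos: [0.5697, 0.1174, 0.0653]
tool_rot: [-0.001, -0.103, 0.995, -0.0]
contact_force: [-5.9, -1.0, -2.2]
gripper_width: 0.109
```

```bash
python3 st.py
```

```text
t 17.75 p [0.5697 0.1174 0.0653] q [ 0.2331  0.6464 -0.7284  1.8717  0.5662  0.8443  0.991 ] F [-5.8694 -1.0104 -2.1604] M [-0.2536  1.1986  0.1473] w 9.3
xyaw -168.17 zaxis [-0.0021 -0.0009 -1.    ]
tool F [5.9471 0.2151 2.1736] tool M [ 0.0029  1.2251 -0.1479]
clamp frame F -4.708057601238358 -3.64764215276886 Mz 0.14732156409949249
```

jog_arm --dp '[[0, 0, 0], [0, 0, 0], [0, 0, 0], [0, 0, 0], [0, 0, 0]]' --angular '[[0, 0, 0.3], [0, 0, 0.6], [0, 0, 0.9], [0, 0, 1.2], [0, 0, 1.5]]' --claw '[0, 0, 0, 0, 0]'

```text
t: 18.25
eef_pos: [0.5697, 0.1174, 0.0654]
tool_rot: [-0.001, -0.038, 0.999, -0.0]
contact_force: [-5.8, -0.9, -1.9]
gripper_width: 0.11
```

```bash
python3 st.py|grep -v q
```

```text
xyaw -175.67 zaxis [-0.002  -0.0009 -1.    ]
tool F [ 5.8902 -0.4738  1.9349] tool M [ 0.1536  1.2072 -0.1901]
clamp frame F -4.726508877548012 -3.553654521186974 Mz 0.18945035209153613
```

jog_arm --dp '[[0, 0, 0], [0, 0, 0], [0, 0, 0], [0, 0, 0], [0, 0, 0]]' --angular '[[0, 0, 0.2], [0, 0, 0.4], [0, 0, 0.6], [0, 0, 0.8], [0, 0, 1]]' --claw '[0, 0, 0, 0, 0]'

```text
t: 18.75
eef_pos: [0.5697, 0.1174, 0.0653]
tool_rot: [-0.001, 0.006, 1.0, -0.0]
contact_force: [-4.9, -0.6, -2.1]
gripper_width: 0.11
```

```bash
python3 st.py|grep -v q
```

```text
xyaw 179.35 zaxis [-0.0021 -0.001  -1.    ]
tool F [ 4.8423 -0.6097  2.1398] tool M [ 0.2337  1.171  -0.1996]
clamp frame F -4.023777251965734 -2.770068100111225 Mz 0.19891024711827815
```

jog_arm --dp '[[0, 0, 0], [0, 0, 0], [0, 0, 0], [0, 0, 0], [0, 0, 0]]' --angular '[[0, 0, 0.3], [0, 0, 0.6], [0, 0, 0.9], [0, 0, 1.2], [0, 0, 1.5]]' --claw '[0, 0, 0, 0, 0]'

```text
t: 19.25
eef_pos: [0.5697, 0.1175, 0.0654]
tool_rot: [-0.001, 0.071, 0.997, -0.001]
contact_force: [-5.9, -0.9, -2.6]
gripper_width: 0.113
```

```bash
python3 st.py|grep -v q
```

```text
xyaw 171.84 zaxis [-0.0021 -0.0009 -1.    ]
tool F [ 5.6853 -1.7467  2.5928] tool M [ 0.388   1.1733 -0.1448]
clamp frame F -4.758777596754709 -3.576935340357397 Mz 0.14409834118666914
```

jog_arm --dp '[[0, 0, 0], [0, 0, 0], [0, 0, 0], [0, 0, 0], [0, 0, 0]]' --angular '[[0, 0, 0.2], [0, 0, 0.4], [0, 0, 0.6], [0, 0, 0.8], [0, 0, 1]]' --claw '[0, 0, 0, 0, 0]'

```text
t: 19.75
eef_pos: [0.5697, 0.1175, 0.0654]
tool_rot: [-0.001, 0.114, 0.993, -0.001]
contact_force: [-5.0, -0.2, -2.1]
gripper_width: 0.111
```

```bash
python3 st.py|grep -v q
```

```text
xyaw 166.86 zaxis [-0.002 -0.001 -1.   ]
tool F [ 4.8353 -1.3647  2.0933] tool M [ 0.5491  1.1305 -0.1722]
clamp frame F -4.326378553922051 -2.562834031060429 Mz 0.171591153492953
```

jog_arm --dp '[[0, 0, 0], [0, 0, 0], [0, 0, 0], [0, 0, 0], [0, 0, 0]]' --angular '[[0, 0, 0.3], [0, 0, 0.6], [0, 0, 0.9], [0, 0, 1.2], [0, 0, 1.5]]' --claw '[0, 0, 0, 0, 0]'

```text
t: 20.25
eef_pos: [0.5697, 0.1175, 0.0654]
tool_rot: [-0.001, 0.179, 0.984, -0.001]
contact_force: [-5.0, -0.9, -2.5]
gripper_width: 0.115
```

```bash
python3 st.py|grep -v q
```

```text
xyaw 159.34 zaxis [-0.002  -0.0009 -1.    ]
tool F [ 4.3015 -2.6241  2.479 ] tool M [ 0.6938  1.0193 -0.2315]
clamp frame F -3.9344160953289804 -3.156326773887319 Mz 0.23095697552749325
```

jog_arm --dp '[[0, 0, 0], [0, 0, 0], [0, 0, 0], [0, 0, 0], [0, 0, 0]]' --angular '[[0, 0, 0.2], [0, 0, 0.4], [0, 0, 0.6], [0, 0, 0.8], [0, 0, 1]]' --claw '[0, 0, 0, 0, 0]'

```text
t: 20.75
eef_pos: [0.5697, 0.1175, 0.0654]
tool_rot: [-0.001, 0.222, 0.975, -0.001]
contact_force: [-5.5, 0.2, -1.7]
gripper_width: 0.113
```

```bash
python3 st.py|grep -v q
```

```text
xyaw 154.36 zaxis [-0.002 -0.001 -1.   ]
tool F [ 5.0216 -2.1822  1.6776] tool M [ 0.6535  1.0296 -0.2295]
clamp frame F -4.929862065464782 -2.389720208957532 Mz 0.22866711746989543
```

jog_arm --dp '[[0, 0, 0], [0, 0, 0], [0, 0, 0], [0, 0, 0], [0, 0, 0]]' --angular '[[0, 0, 0.1], [0, 0, 0.2], [0, 0, 0.3], [0, 0, 0.4], [0, 0, 0.5]]' --claw '[0, 0, 0, 0, 0]'

```text
t: 21.25
eef_pos: [0.5697, 0.1175, 0.0654]
tool_rot: [-0.001, 0.243, 0.97, -0.001]
contact_force: [-5.7, -1.2, -1.8]
gripper_width: 0.113
```

```bash
cat > av.py <<'E'
from h import *
A=[]
for i in range(8):
    o=get_obs();A.append([*o['contact_force'],o['torque'][2]]); read_camera('side')
A=np.array(A);print(np.round(A[:,3],3));print(A.mean(0).round(3),A.std(0).round(3))
E
python3 st.py|grep -v q; python3 av.py
```

```text
xyaw 151.88 zaxis [-0.002  -0.0009 -1.    ]
tool F [ 4.4283 -3.7222  1.7795] tool M [ 0.7688  0.9466 -0.194 ]
clamp frame F -4.438308573921563 -3.716286631758879 Mz 0.19334599676786843
[0.193 0.175 0.168 0.203 0.157 0.173 0.263 0.206]
[-5.302 -0.654 -2.075  0.192] [0.29  0.251 0.3   0.031]
```

jog_arm --dp '[[0, 0, 0], [0, 0, 0], [0, 0, 0], [0, 0, 0], [0, 0, 0]]' --angular '[[0, 0, 0.2], [0, 0, 0.4], [0, 0, 0.6], [0, 0, 0.8], [0, 0, 1]]' --claw '[0, 0, 0, 0, 0]'

```text
t: 22.15
eef_pos: [0.5697, 0.1175, 0.0654]
tool_rot: [-0.001, 0.285, 0.958, -0.001]
contact_force: [-5.2, -0.9, -2.2]
gripper_width: 0.113
```

```bash
python3 av.py
```

```text
[0.193 0.208 0.19  0.21  0.2   0.183 0.151 0.213]
[-5.212 -0.703 -1.994  0.194] [0.436 0.635 0.533 0.019]
```

jog_arm --dp '[[0, 0, 0], [0, 0, 0], [0, 0, 0], [0, 0, 0], [0, 0, 0]]' --angular '[[0, 0, 0.2], [0, 0, 0.4], [0, 0, 0.6], [0, 0, 0.8], [0, 0, 1]]' --claw '[0, 0, 0, 0, 0]'

```text
t: 23.05
eef_pos: [0.5697, 0.1176, 0.0654]
tool_rot: [-0.001, 0.327, 0.945, -0.001]
contact_force: [-5.9, -0.7, -1.5]
gripper_width: 0.112
```

```bash
python3 av.py; python3 st.py
```

```text
[0.183 0.121 0.115 0.133 0.133 0.185 0.193 0.148]
[-4.778 -0.694 -2.088  0.151] [0.517 0.471 0.602 0.029]
t 23.45 p [0.5698 0.1177 0.0655] q [ 0.0886  0.5893 -0.5258  1.8812  0.4074  0.7809  0.2471] F [-4.4717 -1.527  -1.8551] M [-0.0911  1.2016  0.1877] w 9.4
xyaw 141.91 zaxis [-0.0019 -0.0007 -1.    ]
tool F [ 2.5754 -3.9573  1.8646] tool M [ 0.8131  0.8892 -0.1883]
clamp frame F -3.231426511340443 -3.4475595793229674 Mz 0.18767169518890353
```

jog_arm --dp '[[0, 0, 0], [0, 0, 0], [0, 0, 0], [0, 0, 0], [0, 0, 0]]' --angular '[[0, 0, 0.3], [0, 0, 0.6], [0, 0, 0.9], [0, 0, 1.2], [0, 0, 1.5]]' --claw '[0, 0, 0, 0, 0]'

```text
t: 23.95
eef_pos: [0.5698, 0.1176, 0.0655]
tool_rot: [-0.001, 0.388, 0.922, -0.001]
contact_force: [-4.7, -2.0, -1.7]
gripper_width: 0.107
```

```bash
python3 av.py
```

```text
[0.155 0.122 0.169 0.179 0.155 0.166 0.12  0.159]
[-4.909 -0.522 -1.912  0.153] [0.565 0.732 0.306 0.02 ]
```

jog_arm --dp '[[0, 0, 0], [0, 0, 0], [0, 0, 0], [0, 0, 0], [0, 0, 0]]' --angular '[[0, 0, 0.2], [0, 0, 0.4], [0, 0, 0.6], [0, 0, 0.8], [0, 0, 1]]' --claw '[0, 0, 0, 0, 0]'

```text
t: 24.85
eef_pos: [0.5698, 0.1176, 0.0655]
tool_rot: [-0.001, 0.428, 0.904, -0.001]
contact_force: [-6.3, -0.4, -1.9]
gripper_width: 0.11
```

```bash
python3 av.py
```

```text
[0.168 0.12  0.181 0.151 0.207 0.182 0.128 0.197]
[-5.107 -0.7   -1.976  0.167] [0.656 0.535 0.367 0.029]
```

```bash

python3 - <<'E'
from h import *
for n,(x,y,w,h) in dict(side=(260,190,70,75),top=(220,190,80,75)).items():
    c=snap(n,n+'10.png'); cv2.imwrite('pics/%s10c.png'%n,cv2.resize(c['pixels'][y:y+h,x:x+w],None,fx=8,fy=8,interpolation=cv2.INTER_CUBIC))
E
```

```text
(no output)
```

View pics/side10c.png

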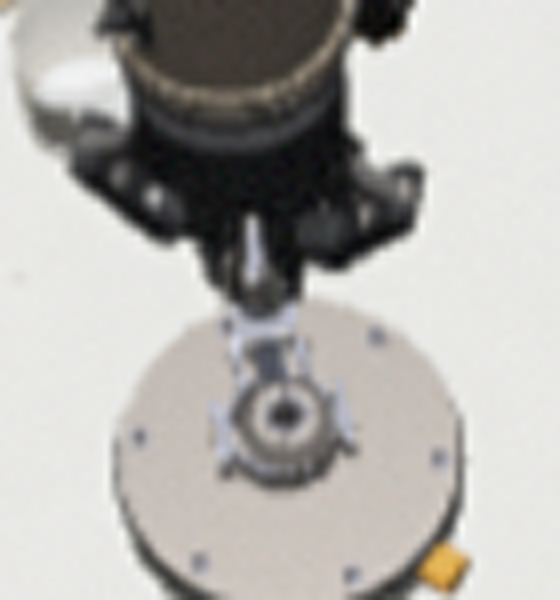

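View pics/top10c.png

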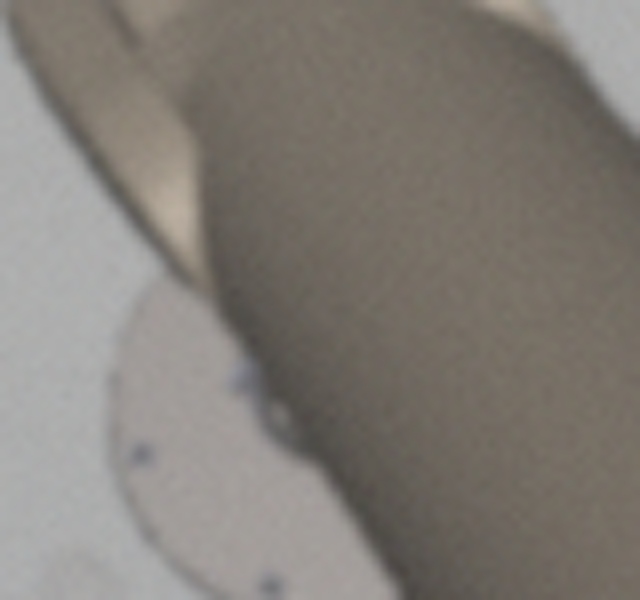

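jog_arm --dp '[[0, 0, 0], [0, 0, 0], [0, 0, 0], [0, 0, 0], [0, 0, 0]]' --angular '[[0, 0, 0.3], [0, 0, 0.6], [0, 0, 0.9], [0, 0, 1.2], [0, 0, 1.5]]' --claw '[0, 0, 0, 0, 0]'

```text
t: 25.85
eef_pos: [0.5697, 0.1175, 0.0655]
tool_rot: [-0.001, 0.486, 0.874, -0.001]
contact_force: [-5.5, -1.7, -1.8]
gripper_width: 0.116
```

```bash
python3 av.py
```

```text
[0.216 0.203 0.156 0.187 0.187 0.185 0.113 0.203]
[-5.299 -0.768 -1.776  0.181] [0.307 0.462 0.438 0.031]
```

jog_arm --dp '[[0, 0, 0], [0, 0, 0], [0, 0, 0], [0, 0, 0], [0, 0, 0]]' --angular '[[0, 0, 0.2], [0, 0, 0.4], [0, 0, 0.6], [0, 0, 0.8], [0, 0, 1]]' --claw '[0, 0, 0, 0, 0]'

```text
t: 26.75
eef_pos: [0.5697, 0.1175, 0.0654]
tool_rot: [-0.001, 0.523, 0.852, -0.001]
contact_force: [-5.2, -0.2, -1.5]
gripper_width: 0.113
```

```bash
python3 av.py; python3 st.py
```

```text
[0.182 0.173 0.14  0.169 0.128 0.149 0.198 0.16 ]
[-5.213 -1.001 -1.539  0.162] [0.49  0.44  0.586 0.022]
t 27.15 p [0.5697 0.1176 0.0654] q [ 0.0106  0.5682 -0.4206  1.8867  0.3261  0.7564 -0.1218] F [-4.7157 -1.5132 -1.4523] M [-0.3034  1.2352  0.2342] w 9.7
xyaw 116.92 zaxis [-0.002  -0.0009 -1.    ]
tool F [ 0.7852 -4.8867  1.4631] tool M [ 1.2388  0.2881 -0.2347]
clamp frame F -3.453323007922801 -3.5500197530214175 Mz 0.23417651864510014
```

jog_arm --dp '[[0, 0, 0], [0, 0, 0], [0, 0, 0], [0, 0, 0], [0, 0, 0]]' --angular '[[0, 0, 0.2], [0, 0, 0.4], [0, 0, 0.6], [0, 0, 0.8], [0, 0, 1]]' --claw '[0, 0, 0, 0, 0]'

```text
t: 27.65
eef_pos: [0.5697, 0.1175, 0.0654]
tool_rot: [-0.001, 0.56, 0.828, -0.001]
contact_force: [-5.0, -2.1, -1.6]
gripper_width: 0.108
```

```bash
python3 av.py
```

```text
[0.235 0.167 0.206 0.16  0.194 0.102 0.225 0.228]
[-4.905 -1.036 -1.814  0.19 ] [0.475 0.637 0.405 0.042]
```

jog_arm --dp '[[0, 0, 0], [0, 0, 0], [0, 0, 0], [0, 0, 0], [0, 0, 0]]' --angular '[[0, 0, 0.2], [0, 0, 0.4], [0, 0, 0.6], [0, 0, 0.8], [0, 0, 1]]' --claw '[0, 0, 0, 0, 0]'

```text
t: 28.55
eef_pos: [0.5697, 0.1174, 0.0654]
tool_rot: [-0.001, 0.596, 0.803, -0.001]
contact_force: [-5.7, -0.6, -1.1]
gripper_width: 0.111
```

```bash
python3 av.py
```

```text
[0.212 0.203 0.188 0.233 0.144 0.159 0.174 0.194]
[-5.202 -0.971 -1.725  0.188] [0.606 0.438 0.52  0.027]
```

jog_arm --dp '[[0, 0, 0], [0, 0, 0], [0, 0, 0], [0, 0, 0], [0, 0, 0]]' --angular '[[0, 0, 0.2], [0, 0, 0.4], [0, 0, 0.6], [0, 0, 0.8], [0, 0, 1]]' --claw '[0, 0, 0, 0, 0]'

```text
t: 29.45
eef_pos: [0.5697, 0.1174, 0.0654]
tool_rot: [-0.0, 0.63, 0.776, -0.001]
contact_force: [-5.4, -1.4, -1.3]
gripper_width: 0.112
```

```bash
python3 av.py; python3 st.py
```

```text
[0.255 0.227 0.216 0.199 0.226 0.22  0.19  0.145]
[-5.56  -1.214 -1.71   0.21 ] [0.532 0.524 0.525 0.03 ]
t 29.85 p [0.5697 0.1174 0.0654] q [-0.0375  0.558  -0.3565  1.8902  0.2769  0.7439 -0.3421] F [-5.3197 -1.6695 -2.1648] M [-0.31    1.2131  0.1915] w 9.5
xyaw 101.92 zaxis [-0.0022 -0.0011 -1.    ]
tool F [-0.5335 -5.5447  2.1782] tool M [ 1.2508 -0.0532 -0.1922]
clamp frame F -3.913199623381631 -3.9715581514352403 Mz 0.1915379281987765
```

jog_arm --dp '[[0, 0, 0], [0, 0, 0], [0, 0, 0], [0, 0, 0], [0, 0, 0]]' --angular '[[0, 0, 0.2], [0, 0, 0.4], [0, 0, 0.6], [0, 0, 0.8], [0, 0, 1]]' --claw '[0, 0, 0, 0, 0]'

```text
t: 30.35
eef_pos: [0.5697, 0.1173, 0.0654]
tool_rot: [-0.0, 0.663, 0.748, -0.001]
contact_force: [-4.5, -0.7, -1.4]
gripper_width: 0.11
```

```bash
sed -i 's/range(8)/range(16)/' av.py; python3 av.py
```

```text
[0.246 0.259 0.221 0.215 0.237 0.234 0.188 0.198 0.184 0.23  0.192 0.212
 0.251 0.267 0.202 0.167]
[-4.999 -1.265 -1.628  0.219] [0.496 0.508 0.617 0.028]
```

jog_arm --dp '[[0, 0, 0], [0, 0, 0], [0, 0, 0], [0, 0, 0], [0, 0, 0]]' --angular '[[0, 0, 0.2], [0, 0, 0.4], [0, 0, 0.6], [0, 0, 0.8], [0, 0, 1]]' --claw '[0, 0, 0, 0, 0]'

```text
t: 31.65
eef_pos: [0.5696, 0.1173, 0.0654]
tool_rot: [-0.0, 0.695, 0.719, -0.001]
contact_force: [-5.5, -2.0, -1.4]
gripper_width: 0.11
```

```bash
python3 av.py; python3 st.py
```

```text
[0.235 0.254 0.204 0.179 0.203 0.236 0.198 0.239 0.189 0.242 0.223 0.147
 0.165 0.258 0.2   0.231]
[-4.95  -1.578 -2.022  0.213] [0.443 0.471 0.487 0.031]
t 32.45 p [0.5697 0.1173 0.0654] q [-0.07    0.5521 -0.3135  1.8925  0.2438  0.7365 -0.4885] F [-4.8429 -1.7299 -1.861 ] M [-0.3651  1.1564  0.1849] w 9.8
xyaw 91.92 zaxis [-0.0022 -0.0012 -1.    ]
tool F [-1.5645 -4.8939  1.874 ] tool M [ 1.1678 -0.3265 -0.1855]
clamp frame F -3.463922226962081 -3.8010216741171376 Mz 0.18489049237276697
```

jog_arm --dp '[[0, 0, 0], [0, 0, 0], [0, 0, 0], [0, 0, 0], [0, 0, 0]]' --angular '[[0, 0, 0.2], [0, 0, 0.4], [0, 0, 0.6], [0, 0, 0.8], [0, 0, 1]]' --claw '[0, 0, 0, 0, 0]'

```text
t: 32.95
eef_pos: [0.5696, 0.1172, 0.0654]
tool_rot: [-0.0, 0.726, 0.688, -0.001]
contact_force: [-4.1, -2.1, -1.6]
gripper_width: 0.112
```

```bash
sed -i 's/range(16)/range(24)/' av.py; python3 av.py
```

```text
[0.299 0.235 0.283 0.239 0.242 0.22  0.242 0.176 0.242 0.243 0.173 0.197
 0.261 0.203 0.258 0.219 0.192 0.257 0.229 0.217 0.271 0.202 0.189 0.207]
[-5.071 -1.873 -1.963  0.229] [0.51  0.547 0.519 0.032]
```

jog_arm --dp '[[0, 0, 0], [0, 0, 0], [0, 0, 0], [0, 0, 0], [0, 0, 0]]' --angular '[[0, 0, 0.2], [0, 0, 0.4], [0, 0, 0.6], [0, 0, 0.8], [0, 0, 1]]' --claw '[0, 0, 0, 0, 0]'

```text
t: 34.65
eef_pos: [0.5696, 0.1172, 0.0654]
tool_rot: [-0.0, 0.755, 0.655, -0.001]
contact_force: [-5.1, -1.2, -1.5]
gripper_width: 0.111
```

```bash
python3 av.py; python3 st.py
```

```text
[0.315 0.252 0.306 0.267 0.26  0.233 0.178 0.218 0.282 0.242 0.194 0.179
 0.246 0.257 0.28  0.224 0.246 0.211 0.212 0.201 0.257 0.224 0.25  0.263]
[-5.082 -1.576 -1.918  0.242] [0.439 0.478 0.493 0.035]
t 35.85 p [0.5696 0.1173 0.0654] q [-0.1029  0.547  -0.2702  1.8949  0.2106  0.7297 -0.6345] F [-4.2434 -2.0507 -1.7493] M [-0.3712  1.1979  0.272 ] w 9.9
xyaw 81.93 zaxis [-0.0023 -0.0014 -1.    ]
tool F [-2.6235 -3.9096  1.762 ] tool M [ 1.1334 -0.5363 -0.2728]
clamp frame F -2.7839757782924894 -3.8028393466305404 Mz 0.2719749669685801
```

jog_arm --dp '[[0, 0, 0], [0, 0, 0], [0, 0, 0], [0, 0, 0], [0, 0, 0]]' --angular '[[0, 0, 0.1], [0, 0, 0.2], [0, 0, 0.3], [0, 0, 0.4], [0, 0, 0.4]]' --claw '[0, 0, 0, 0, 0]'

```text
t: 36.35
eef_pos: [0.5696, 0.1172, 0.0654]
tool_rot: [-0.0, 0.766, 0.642, -0.001]
contact_force: [-5.8, -2.0, -2.5]
gripper_width: 0.111
```

```bash
python3 av.py
```

```text
[0.265 0.259 0.213 0.265 0.203 0.266 0.265 0.274 0.214 0.286 0.2   0.302
 0.315 0.235 0.248 0.282 0.269 0.24  0.281 0.245 0.299 0.27  0.21  0.303]
[-5.179 -1.794 -1.79   0.259] [0.487 0.451 0.572 0.032]
```

jog_arm --dp '[[-0.01, -0.02, 0], [-0.02, -0.04, 0], [-0.02, -0.04, 0], [-0.02, -0.04, 0], [-0.02, -0.04, 0]]' --angular '[[0, 0, 0], [0, 0, 0], [0, 0, 0], [0, 0, 0], [0, 0, 0]]' --claw '[0, 0, 0, 0, 0]'

```text
t: 38.05
eef_pos: [0.5695, 0.1172, 0.0656]
tool_rot: [-0.0, 0.767, 0.642, -0.0]
contact_force: [-3.5, -2.8, -4.0]
gripper_width: 0.11
```

```bash
python3 av.py
```

```text
[0.309 0.323 0.27  0.314 0.29  0.326 0.25  0.295 0.335 0.21  0.394 0.309
 0.306 0.323 0.242 0.29  0.317 0.277 0.31  0.302 0.303 0.307 0.275 0.299]
[-4.342 -2.488 -3.66   0.299] [0.737 0.599 0.47  0.035]
```

jog_arm --dp '[[0, 0, 0], [0, 0, 0], [0, 0, 0], [0, 0, 0], [0, 0, 0]]' --angular '[[0, 0, -0.1], [0, 0, -0.2], [0, 0, -0.3], [0, 0, -0.4], [0, 0, -0.5]]' --claw '[0, 0, 0, 0, 0]'

```text
t: 39.75
eef_pos: [0.5698, 0.1179, 0.0659]
tool_rot: [-0.0, 0.752, 0.659, 0.0]
contact_force: [-4.7, 0.2, -3.4]
gripper_width: 0.107
```

```bash
sed -i 's/range(24)/range(6)/' av.py; python3 av.py; python3 st.py
```

```text
[-0.026 -0.056 -0.017  0.041 -0.04  -0.07 ]
[-4.649  0.335 -4.362 -0.028] [0.237 0.449 0.537 0.035]
t 40.05 p [0.5697 0.1178 0.0658] q [-0.1013  0.5457 -0.2725  1.8963  0.2112  0.727  -0.6274] F [-5.0533  1.59   -5.0868] M [0.1429 1.0234 0.0208] w 9.3
xyaw 82.39 zaxis [ 0.      0.0004 -1.    ]
tool F [ 0.9043 -5.2193  5.0873] tool M [ 1.0333  0.006  -0.0203]
clamp frame F -5.208247719433696 -0.9684924176603286 Mz 0.020753774713438096
```

jog_arm --dp '[[0, 0, 0.02], [0, 0, 0.04], [0, 0, 0.04], [0, 0, 0.04], [0, 0, 0.04]]' --angular '[[0, 0, -0.1], [0, 0, -0.2], [0, 0, -0.3], [0, 0, -0.4], [0, 0, -0.5]]' --claw '[0, 0, 0, 0, 0]'

```text
t: 40.55
eef_pos: [0.57, 0.1177, 0.0651]
tool_rot: [0.0, 0.738, 0.675, 0.0]
contact_force: [-4.8, 0.6, -1.9]
gripper_width: 0.108
```

```bash
sed -i 's/range(6)/range(16)/' av.py; python3 av.py; python3 st.py
```

```text
[-0.073 -0.027  0.01  -0.036  0.004  0.009 -0.042 -0.036 -0.078 -0.034
  0.004 -0.022 -0.017  0.005 -0.046 -0.002]
[-4.95   1.052 -1.201 -0.024] [0.297 0.336 0.576 0.027]
t 41.35 p [0.57   0.1177 0.0652] q [-0.0932  0.548  -0.283   1.8958  0.2204  0.7271 -0.5911] F [-4.9955  0.7649 -0.85  ] M [ 0.1417  1.177  -0.0344] w 9.2
xyaw 84.91 zaxis [ 0.0006  0.0004 -1.    ]
tool F [ 0.318  -5.0442  0.8475] tool M [1.1849 0.0366 0.0349]
clamp frame F -4.769887515058782 -1.6698530298497174 Mz -0.03437602792943827
```

jog_arm --dp '[[0, 0, 0], [0, 0, 0], [0, 0, 0], [0, 0, 0], [0, 0, 0]]' --angular '[[0, 0, -0.25], [0, 0, -0.5], [0, 0, -0.75], [0, 0, -1.0], [0, 0, -1.2]]' --claw '[0, 0, 0, 0, 0]'

```text
t: 41.85
eef_pos: [0.57, 0.1177, 0.0652]
tool_rot: [0.0, 0.701, 0.713, 0.0]
contact_force: [-5.3, 0.7, -0.5]
gripper_width: 0.108
```

```bash
sed -i 's/range(16)/range(20)/' av.py; python3 av.py; python3 st.py
```

```text
[-0.102 -0.064 -0.01  -0.051 -0.014  0.047 -0.011 -0.068 -0.026 -0.072
 -0.041 -0.056 -0.039 -0.032 -0.036 -0.07  -0.023  0.016 -0.062  0.058]
[-4.772  0.845 -1.021 -0.033] [0.629 0.382 0.375 0.039]
t 42.85 p [0.57   0.1177 0.0651] q [-0.0733  0.5511 -0.3091  1.8944  0.2406  0.7313 -0.5032] F [-5.645   0.9723 -1.4669] M [ 0.1793  1.234  -0.0199] w 9.3
xyaw 90.93 zaxis [ 0.0005  0.0003 -1.    ]
tool F [ 1.0632 -5.6292  1.4643] tool M [1.2309 0.1992 0.0204]
clamp frame F -5.440662926469339 -1.7917101628934227 Mz -0.019866669498063323
```

jog_arm --dp '[[0, 0, 0], [0, 0, 0], [0, 0, 0], [0, 0, 0], [0, 0, 0]]' --angular '[[0, 0, 0.2], [0, 0, 0.4], [0, 0, 0.5], [0, 0, 0.55], [0, 0, 0.6]]' --claw '[0, 0, 0, 0, 0]'

```text
t: 43.35
eef_pos: [0.5697, 0.117, 0.0651]
tool_rot: [0.0, 0.72, 0.694, -0.0]
contact_force: [-5.1, -0.4, -0.9]
gripper_width: 0.108
```

```bash
sed -i 's/range(20)/range(16)/' av.py; python3 av.py; python3 st.py
```

```text
[0.306 0.255 0.209 0.216 0.23  0.253 0.254 0.256 0.274 0.302 0.248 0.226
 0.239 0.246 0.266 0.219]
[-5.537 -0.652  0.072  0.25 ] [0.518 0.382 0.598 0.027]
t 44.15 p [0.5697 0.117  0.0651] q [-0.083   0.5494 -0.2956  1.8955  0.2313  0.73   -0.5465] F [-5.8917 -0.2855  0.006 ] M [-0.1717  1.4062  0.2298] w 9.3
xyaw 87.96 zaxis [-0.0001 -0.0008 -1.    ]
tool F [-0.4953 -5.8777 -0.005 ] tool M [ 1.399  -0.2217 -0.2309]
clamp frame F -5.068000961298641 -3.0180343170286537 Mz 0.22978492441733317
```

jog_arm --dp '[[0, 0, 0], [0, 0, 0], [0, 0, 0], [0, 0, 0], [0, 0, 0]]' --angular '[[0, 0, -0.15], [0, 0, -0.3], [0, 0, -0.35], [0, 0, -0.35], [0, 0, -0.35]]' --claw '[0, 0, 0, 0, 0]' --grip_force 30

```text
t: 44.65
eef_pos: [0.57, 0.1176, 0.0652]
tool_rot: [0.0, 0.709, 0.705, 0.0]
contact_force: [-5.6, 1.1, -0.7]
gripper_width: 0.107
```

```bash
sed -i 's/range(16)/range(6)/' av.py; python3 av.py; python3 st.py
```

```text
[-0.006  0.018 -0.012  0.047  0.011  0.008]
[-5.517  0.826 -0.629  0.011] [0.574 0.357 0.298 0.019]
t 44.95 p [0.57   0.1176 0.0651] q [-0.0774  0.5504 -0.3035  1.8947  0.2365  0.7306 -0.5214] F [-5.6574  0.8012 -0.1   ] M [0.1788 1.1921 0.0116] w 9.2
xyaw 89.68 zaxis [ 0.0005  0.0001 -1.    ]
tool F [ 0.7696 -5.6619  0.0975] tool M [ 1.1931  0.1722 -0.0114]
clamp frame F -5.371355094599049 -1.9485643317199848 Mz 0.01161707702394805
```

jog_arm --dp '[[0, 0, 0], [0, 0, 0], [0, 0, 0], [0, 0, 0], [0, 0, 0]]' --angular '[[0, 0, 0], [0, 0, 0], [0, 0, 0], [0, 0, 0], [0, 0, 0]]' --claw '[14, 20, 26, 30, 30]'

```text
t: 45.45
eef_pos: [0.5707, 0.1174, 0.0653]
tool_rot: [0.001, 0.709, 0.705, 0.001]
contact_force: [-0.4, 0.9, -1.0]
gripper_width: 0.351
```

```bash
python3 st.py
```

```text
t 45.45 p [0.5707 0.1174 0.0653] q [-0.0773  0.5505 -0.303   1.8941  0.2367  0.7298 -0.522 ] F [-0.4134  0.9258 -0.9678] M [ 0.0395 -0.0276 -0.0077] w 30.0
xyaw 89.62 zaxis [ 0.0018  0.0003 -1.    ]
tool F [ 0.9227 -0.4213  0.9674] tool M [-0.0273  0.0397  0.0078]
clamp frame F -0.7996548264923228 0.6232929357084529 Mz -0.007696824846062282
```

jog_arm --dp '[[0, 0, -0.3], [0, 0, -1], [0, 0, -2], [0, 0, -3], [0, 0, -4]]' --angular '[[0, 0, 0], [0, 0, 0], [0, 0, 0], [0, 0, 0], [0, 0, 0]]' --claw '[30, 30, 30, 30, 30]'

```text
t: 45.95
eef_pos: [0.5698, 0.1175, 0.1664]
tool_rot: [0.0, 0.709, 0.705, 0.0]
contact_force: [0.8, 0.3, -0.0]
gripper_width: 0.356
```

jog_arm --dp '[[-1, 0, 0], [-2.5, 0, -0.2], [-4, 0, -0.4], [-5, 0, -0.4], [-5, 0, -0.4]]' --angular '[[0, 0, 0], [0, 0, 0], [0, 0, 0], [0, 0, 0], [0, 0, 0]]' --claw '[30, 30, 30, 30, 30]'

```text
t: 46.45
eef_pos: [0.5691, -0.013, 0.1755]
tool_rot: [0.001, 0.712, 0.702, -0.001]
contact_force: [1.2, -0.4, 0.7]
gripper_width: 0.352
```

```bash
python3 st.py
python3 - <<'E'
from h import *
for n,(x,y,w,h) in dict(side=(260,190,70,75),top=(220,190,80,75)).items():
    c=snap(n,n+'11.png'); cv2.imwrite('pics/%s11c.png'%n,cv2.resize(c['pixels'][y:y+h,x:x+w],None,fx=8,fy=8,interpolation=cv2.INTER_CUBIC))
E
```

```text
t 46.45 p [ 0.5691 -0.013   0.1755] q [ 0.1548  0.3831 -0.3054  1.8523  0.1443  0.9269 -0.23  ] F [ 1.1606 -0.4388  0.6541] M [-0.0126  0.0495  0.0681] w 30.0
xyaw 89.23 zaxis [ 0.0008 -0.0025 -1.    ]
tool F [-0.4249  1.1669 -0.6521] tool M [ 0.0492 -0.0132 -0.0683]
clamp frame F 1.2307195030063458 0.1573900055689277 Mz 0.06814425041017126
```

View pics/side11c.png

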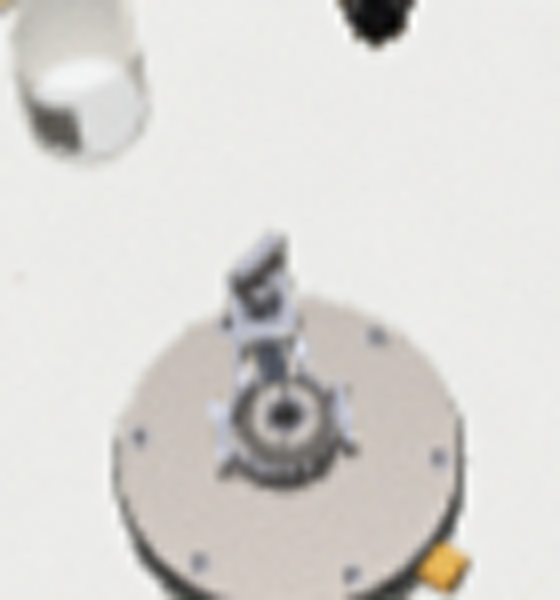

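View pics/top11c.png

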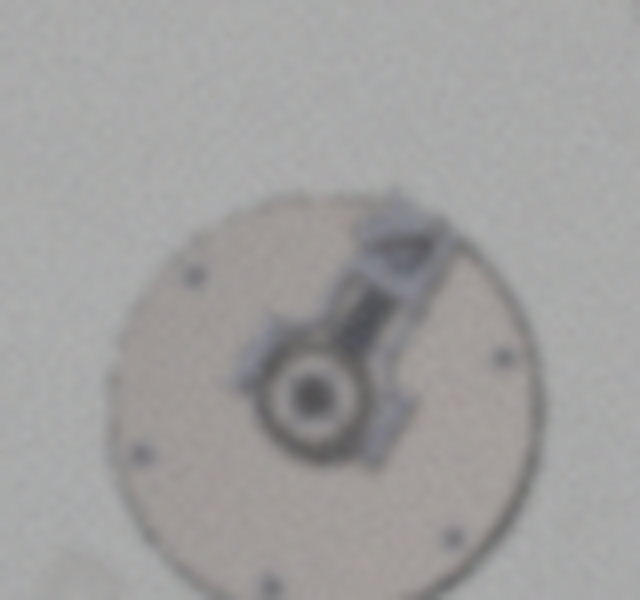

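```bash
python3 - <<'E'
from h import *
np.set_printoptions(precision=4,suppress=True)
t=np.load('pics/top.npy',allow_pickle=True).item()
T=lambda u,v,z:onz(t,220+u/8-.5,190+v/8-.5,z)
c=(T(262,352,.05)+T(390,430,.05))/2; print(c,np.linalg.norm(c[:2]-[.522,.1436]))
print(hand_in())
E
```

```text
[0.5244 0.1422 0.05  ] 0.0027640807397342464
the job is handed in; nothing more can be done
None
```

The clamp is on the stub, tightened by feel to an estimated 14–15 N of tongue pressure. I handed the job in at about 46.5 s, with the fingers off the clamp and the arm lifted away.

- **Seating:** I gripped the clamp by its ears and lowered it over the barb, meeting no resistance. At the end I felt firm contact (about 12 N) with the tool at the height expected for fully down. The last pictures show it lying flat, with its centre about 3 mm (at most about 4 mm) from the stub's axis. That fits the far side of the band bearing on the stub.
- **Tightening:** I pulled the clamp until its far side touched the stub, then turned the key clockwise about 2.8 rad. The torque then suggested about 19–20 N, so I turned the key back about 8° (0.14 rad). A small clockwise re-test then read about 0.25 N m, against 0.176 N m when it turned freely.
- **Checks that disagreed:** The torque readings were noisy and did not give one answer. Against the free-turning torque the re-test gives about 13 N, and the angle past first contact gives about 14.6 N. Assuming exactly 0.19 N m of friction gives about 11 N. Comparing tightening and loosening torques gives 16–18 N. The loosening torque by itself, with 0.19 N m friction, pointed higher still (about 27 N before the re-test), and I discounted that because it contradicted the tightening torque. Apart from that one, all fall within 10–20 N, but the final pressure could not be measured directly.
- **Bystanders:** I felt no unexpected contact and kept the arm clear of them, but I did not measure their positions again at the end.

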